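# Turn a rail end for end in the dowelling jig

### The job

The rail in the dowelling jig has been drilled at one end. Open both wing knobs fully to their stops, draw the rail out, turn it end for end and push its blank end fully home against the guide block, lying flat on the bed and along the side fence; then turn both wing knobs clockwise to their tight stops. Do not disturb the hammer, the screw jar, the dowel tub or the try square.

Things in the scene. Friction and masses are not known exactly. Their poses are not given: they have to be found in the camera images.
- jig: Dowel-drilling jig, fixed to the bench. Its x axis is the way a rail is pushed home (away from the robot, within 0.3 rad), z up; origin on the bench, on the rail's centre line. Plywood base 12 mm thick, x -45 to 135, y -85 to 85 mm. Aluminium bed, top 30 mm above the bench, x -35 to 70 mm, 74 mm wide; a rail sticks out over its near (-x) edge. The bench towards the robot is clear.
- stop_face (a point): End stop: point on the flat face of the aluminium guide block that closes the bed's far end, at jig x = 70, y = 0, 39 mm above the bench (mid-height of a lying rail). The block is 36 x 90 mm and its top is 62 mm above the bench.
- fence_face (a point): Middle of the face of the steel side fence on the left (+y) of the bed, at jig x = 17.5, y = 22.5 mm. The fence is 10 mm thick, rises 12 mm above the bed and runs the bed's whole length, along the jig's x. A rail lies along it with its centre line at jig y = 0 to 0.5 mm.
- bar_underside (a point): Middle of the underside of the hold-down bar: dark steel, 28 mm wide (jig x 1 to 29 mm), 132 mm long across the rail, 14 mm thick. With both knobs open it is 51 mm above the bench, 3 mm over a lying rail; each knob lowers it 1.2 mm per rad, so the two together press it on the rail. It rides on two studs with springs, 15 mm thick, under the knobs.
- knob_left (a joint): Turn of the wing knob on the left (+y) end of the hold-down bar, rad: 0 = fully open (stop), 1.45 = fully tight (stop); grows clockwise seen from above. It stays where it is left; about 0.1 N m turns it, up to about 0.25 N m at the tight end.
- knob_right (a joint): The same for the knob on the right (-y) end of the bar.
- knob_left_wing (a point): Black wing knob on the bar at jig x = 15, y = 50 mm: upright wing 51 long, 13 thick, 32 mm high on a round flange of 34 mm. This point is on its vertical axis, 19 mm above the flange and 13 mm below the wing's top; 97 mm above the bench when both are open, 2 to 3.5 mm less when both are tight. Its x axis runs along the wing: along jig x when open, nearly along the bar when tight.
- knob_right_wing (a point): The same point on the right knob, at jig x = 15, y = -50 mm.
- rail: Beech rail 170 mm long (its x), 44 mm wide (its y), 18 mm thick, 0.1 kg. Origin at the centre of its underside. At the start it lies clamped on the jig's bed, with the drilled end (its +x end, two 8 mm dowel holes in the end face) at the guide block and 65 mm of its blank end sticking out towards the robot.
- rail_drilled_end (a point): Centre of the rail's drilled end face.
- rail_blank_end (a point): Centre of the rail's blank end face. Once this end is home the point is at jig x = 70 mm, y = 0, 39 mm above the bench.
- hammer: Hammer with a dark wooden handle, 290 mm long, lying at the right: leave alone.
- screw_jar: Clear jar with steel lid, 64 mm across, 85 mm high, on one side of the jig: leave alone.
- dowel_tub: Blue open tub of dowels, 130 x 90 x 50 mm, on the other side of the jig: leave alone.
- try_square: Try square, 100 mm dark wood stock and 150 mm steel blade, lying flat at the left: leave alone.
Not all that is in view belongs to the job. Of the things that look like the rail, the middle-sized one is meant.

How it is judged:
On the way, in this order (a step that is already met when the one before it is completed fails the run):
1. both wing knobs are turned back to their open stops (value of joint each of knob_left, knob_right below 0.15 rad), for 0.1 s.
2. the blank end is home against the guide block and the rail lies along the fence (x of rail_blank_end in the frame of jig above 0.067 m and y of rail_blank_end in the frame of jig between -0.003 and 0.003 m and angle between the x axis of rail and the x axis of jig, either way round below 0.035 rad and z of rail_blank_end in the frame of jig below 0.042 m and angle between rail's own z axis and vertical below 0.03 rad), for 0.2 s.
At the end, for the whole second after the job is handed in: The blank end is within 3 mm of the guide block; the rail lies flat on the bed, centred within 3 mm (its side at the fence), within 0.035 rad of the jig's x and at rest; both wing knobs are within 0.12 rad of their tight stops (above 1.33 rad) (all of step 2 and value of joint each of knob_left, knob_right above 1.33 rad and linear speed of rail below 0.01 m/s); the robot touches nothing.
It fails at once if the hammer is moved by more than 20 mm (distance of hammer from where it was at the start of the episode above 0.02 m).
It fails at once if the screw jar is moved by more than 20 mm (distance of screw_jar from where it was at the start of the episode above 0.02 m).
It fails at once if the dowel tub is moved by more than 20 mm (distance of dowel_tub from where it was at the start of the episode above 0.02 m).
It fails at once if the try square is moved by more than 20 mm (distance of try_square from where it was at the start of the episode above 0.02 m).
It also fails if it takes over 72 s, if anything falls off the work surface, if the arm or the gripper's body presses on something with over 40 N, if the wrist force passes 120 N, or if a joint passes its speed limit or range.

### The arm

A 7-joint arm with a two-finger parallel gripper is mounted at the origin on the work surface. World frame = base frame: x ahead of the robot, y to its left, z up, the work surface at z = 0. Lengths are in m, angles in rad, forces in N, time in s.
With the tool pointing down it reaches from about 0.4 to 0.85 m from the base axis. Payload 10.4 kg.
Tool frame: the origin (TCP) lies between the finger pads; the fingertips stand tip_extent ahead of it and the grasp point (between the pads) lies 2 mm behind it (tip_extent is the distance from the TCP to the fingertips, in m); z points along the fingers, y is the direction in which the jaws open and shut (so a half turn about z gives the same grasp; the last joint's range is limited). The gripper opens to 87 mm and grips with 3 to 60 N. Pads are 19 mm wide; open, the fingers measure 117 mm over their backs; the gripper's body (75 mm by 190 mm) begins 51 mm behind the grasp point.
Start: joints at [-1.187, 0.332, -0.065, 1.46, 0.022, 1.35, -0.088], TCP at [0.247, 0.574, 0.24] pointing down, gripper open.
Joint ranges: [-2.6, 2.6], [-0.5, 2.12], [-1.47, 1.34], [0.16, 2.42], [-1.27, 4.41], [0.06, 2.06], [-2.6, 2.6]. Speed limits (rad/s): [2.22, 2.22, 2.79, 2.79, 3.14, 3.14, 3.14].

### API

Orientations are given as a unit quaternion [x, y, z, w].
In Python, from bench import read_state, camera, camera_params, close_job, tip_extent gives the robot as it stands. The module is installed in compiled form; this text tells all that it offers.
- The arm moves only by the tool send_rows, never from a script. Its argument "steps" is a list of rows, each a list of 7 numbers: the turn, a rotation vector about the tool's x, y, z in degrees, then the shift along the tool's x, y, z in m, then the gripper's target within -1 to 1 (shut at 1, half-way at 0, fully open at -1). In form: [[ax, ay, az, x, y, z, jaw], ...]. A call has exactly 10 rows; each row shifts and turns the pose as measured when the row begins, along the tool's axes as they then stand; what a row does not reach is not made up. A row lasts 1/10 s, in which the tool goes at most 50 mm and 8.59 degrees, less where a joint would pass 70% of its speed; a pose out of reach is approached as far as the arm can. A call with a gripper value outside its range is refused whole. The fingers move at their own pace and stop on an object; "force" is the grip in N (left out, the last holds). Time passes only in rows, so rows that do not move let the fingers close, or fill a call up. It gives the time, the measured TCP pose, the force and the opening at its end, in the units of the state.
- read_state(): the state, without advancing time (a new reading comes with each control period).
- camera(name): name is "scene" or "top"; returns (picture, depth): 400x640x3 uint8, blue, green, red; 400x640 float32, m along the optical axis (not along the pixel's ray), 0 where there is no reading.
- camera_params(name): a dict with "camera_matrix" (3x3 intrinsics, pixels), "world_from_camera" (4x4, takes a point from camera to world coordinates). Camera axes: x right, y down, z forward; pixel columns grow to the right and rows downward; lengths in m; the calibration is good to about 2 mm. A picture is of the moment at which its call begins. camera_params takes no time and is no camera call.
- close_job(): hands the job in, once; it reports no verdict.
The state is a dict: "time": time; "joint_positions": joint angles; "joint_vel": joint speeds; "joint_torque": joint torques, N m; "ee_pos": TCP position; "eef_rot": TCP orientation; "ft_force": force on the tool from outside, world axes, zero at the start; "torque": the same for the moment, N m; "width": finger opening in m.
Only numpy, scipy, OpenCV 4.12 (cv2) and the standard library are available. Lean on these libraries where they do the work, as an engineer would, in place of code of your own. Each camera call takes 0.05 s, during which the arm holds its last target.

## Working session

There is one attempt and no reset: what is moved stays moved. The work goes in short steps, Python scripts to look and compute and a tool call to move; the robot and the scene stay as the last step left them, time stands still between calls to the robot, and variables do not carry over. Pictures are saved under pics/ and viewed, and the job is handed in when it is done.

Besides the shell and the picture viewer there is one more tool, called by a JSON object that holds its "op" and its "data". send_rows: Moves the arm, as the interface text tells. Its arguments: {"type":"object","properties":{"steps":{"type":"array"},"force":{"type":"number"}},"required":["steps"]}

```bash
mkdir -p pics
python3 - <<'E'
from bench import *
import cv2,numpy as np
print(read_state(), tip_extent if not callable(tip_extent) else tip_extent())
for n in ("scene","top"):
    p,d=camera(n); cv2.imwrite(f"pics/{n}0.png",p); np.save(f"{n}0.npy",d); print(n,camera_params(n))
E
```

```text
{'time': 0.0, 'joint_positions': array([-1.18657475,  0.33287646, -0.06469085,  1.46091863,  0.0216179 ,
        1.34991168, -0.08852132]), 'joint_vel': array([-0.00010956, -0.00025689,  0.00109555,  0.00053359, -0.00068764,
        0.00033627,  0.00147594]), 'joint_torque': array([ 5.76495622e-04, -6.23260045e+01,  2.50025588e-02, -3.89894485e+01,
       -6.13466394e-02,  3.98377818e-02,  1.65169972e-04]), 'ee_pos': array([0.2471809 , 0.57365482, 0.23876188]), 'eef_rot': array([ 2.02013626e-01,  9.79382455e-01, -7.01834522e-04, -1.00893858e-04]), 'ft_force': array([ 0.44854084,  0.52757509, -0.08598108]), 'torque': array([ 0.03106799, -0.02640604,  0.03324861]), 'width': 0.08732213015654652} 0.017
scene {'camera_matrix': array([[371.09443561,   0.        , 317.99144999],
       [  0.        , 371.09443561, 198.02304613],
       [  0.        ,   0.        ,   1.        ]]), 'world_from_camera': array([[ 0.86850968,  0.3031128 , -0.39219073,  0.96957574],
       [ 0.49531965, -0.50089478,  0.70976254, -0.84651429],
       [ 0.01869182, -0.81069541, -0.58516969,  0.76760784],
       [ 0.        ,  0.        ,  0.        ,  1.        ]])}
top {'camera_matrix': array([[453.79895341,   0.        , 322.62730617],
       [  0.        , 453.79895341, 193.86743763],
       [  0.        ,   0.        ,   1.        ]]), 'world_from_camera': array([[-0.02819931, -0.98490743,  0.17076928,  0.24587426],
       [-0.99957806,  0.02897422,  0.00204667, -0.04266541],
       [-0.00696369, -0.17063951, -0.98530892,  1.75767212],
       [ 0.        ,  0.        ,  0.        ,  1.        ]])}
```

View pics/scene0.png

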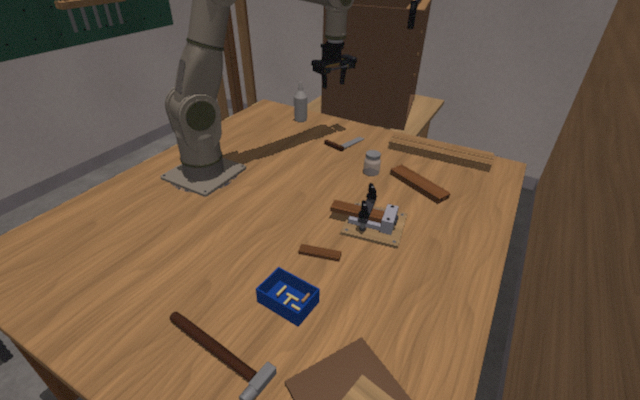

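View pics/top0.png

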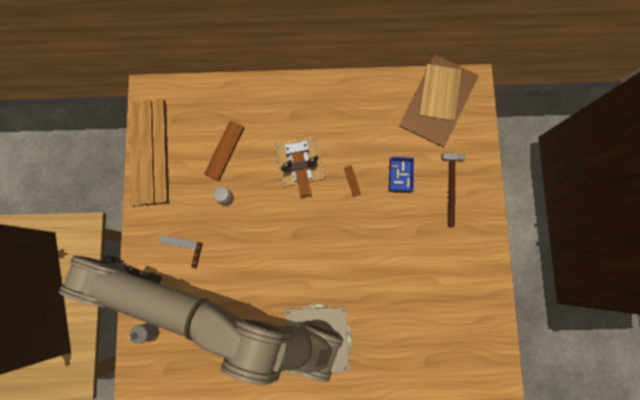

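```bash
cat > h.py <<'E'
from bench import *
import cv2,numpy as np
def cloud(d,n):
    P=camera_params(n);K=P["camera_matrix"];T=P["world_from_camera"]
    v,u=np.mgrid[0:400,0:640]
    c=np.stack([(u-K[0,2])/K[0,0]*d,(v-K[1,2])/K[1,1]*d,d],-1)
    return c@T[:3,:3].T+T[:3,3]
def proj(n,pts):
    P=camera_params(n);K=P["camera_matrix"];T=np.linalg.inv(P["world_from_camera"])
    c=np.asarray(pts)@T[:3,:3].T+T[:3,3]; q=c@K.T
    return q[:,:2]/q[:,2:]
E
python3 - <<'E'
from h import *
for n,box in (("top",(265,120,345,210)),("scene",(320,170,420,260))):
    p=cv2.imread(f"pics/{n}0.png"); d=np.load(f"{n}0.npy"); W=cloud(d,n)
    x0,y0,x1,y1=box
    cv2.imwrite(f"pics/{n}0c.png",cv2.resize(p[y0:y1,x0:x1],None,fx=6,fy=6,interpolation=cv2.INTER_CUBIC))
    w=W[y0:y1,x0:x1]
    print(n,w[45,40],(d==0).sum())
    z=w[...,2]; print(np.histogram(z,bins=np.arange(-.01,.13,.005)))
    if n=="top":
        # table plane
        m=W[150:250,250:400].reshape(-1,3); print(np.median(m[:,2]))
E
```

```text
top [0.65536148 0.02548604 0.05666524] 1029
(array([ 508, 1839, 2006,  903,  458,  248,   52,   29,   44,   36,  114,
        207,  142,  107,  167,   78,   31,   16,   16,   14,    4,   10,
         23,   43,   22,    4,    0,    0]), array([-0.01 , -0.005,  0.   ,  0.005,  0.01 ,  0.015,  0.02 ,  0.025,
        0.03 ,  0.035,  0.04 ,  0.045,  0.05 ,  0.055,  0.06 ,  0.065,
        0.07 ,  0.075,  0.08 ,  0.085,  0.09 ,  0.095,  0.1  ,  0.105,
        0.11 ,  0.115,  0.12 ,  0.125,  0.13 ]))
0.0012145416960509525
scene [ 0.65691529 -0.01695916  0.0751473 ] 971
(array([  22, 4076, 1761,  327,  934,  111,  257,  188,   90,   84,  111,
        363,   48,   89,  240,   19,   31,   32,   23,   19,   21,   24,
         24,   73,    2,    0,    0,    0]), array([-0.01 , -0.005,  0.   ,  0.005,  0.01 ,  0.015,  0.02 ,  0.025,
        0.03 ,  0.035,  0.04 ,  0.045,  0.05 ,  0.055,  0.06 ,  0.065,
        0.07 ,  0.075,  0.08 ,  0.085,  0.09 ,  0.095,  0.1  ,  0.105,
        0.11 ,  0.115,  0.12 ,  0.125,  0.13 ]))
```

```bash
ls pics
```

```text
scene0.png
scene0c.png
top0.png
top0c.png
```

View pics/top0c.png

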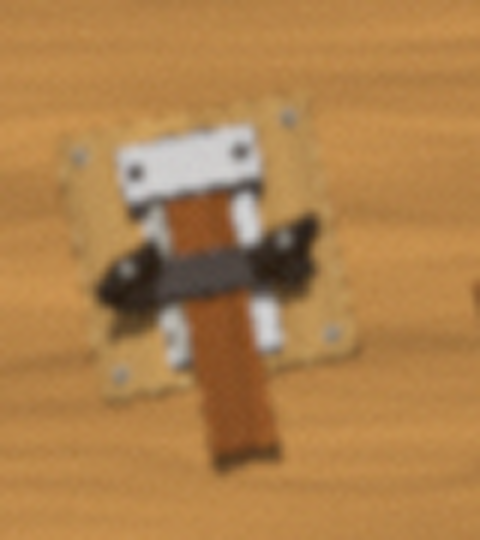

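View pics/scene0c.png

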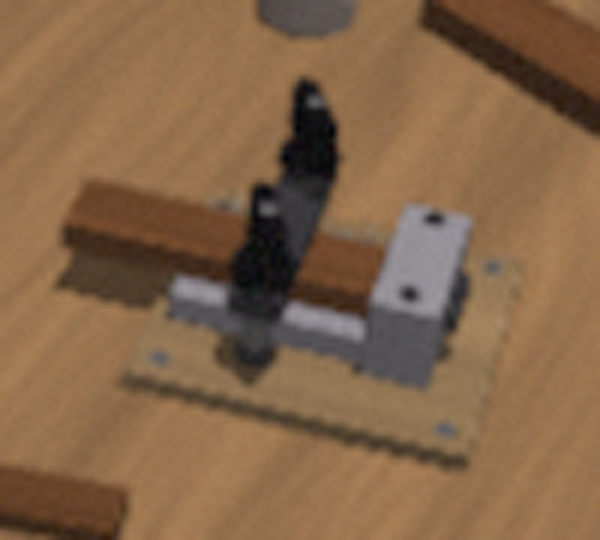

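```bash
cat > fit.py <<'E'
from h import *
from scipy.optimize import least_squares
top=[((118,150),(106,45,62)),((254,124),(106,-45,62)),((260,184),(70,-45,62)),((130,208),(70,45,62)),
((62,140),(135,85,12)),((308,97),(135,-85,12)),((357,347),(-45,-85,12)),((107,402),(-45,85,12)),((210,460),(-100,22,48)),((280,447),(-100,-22,48))]
sc=[((408,207),(70,45,62)),((470,213),(106,45,62)),((435,308),(106,-45,62)),((368,298),(70,-45,62)),((125,373),(-45,-85,12)),((468,455),(135,-85,12)),((520,262),(135,85,12)),((365,372),(70,-45,12)),((428,386),(106,-45,12)),((63,230),(-100,-22,48)),((90,182),(-100,22,48))]
def conv(l,x0,y0): return np.array([((a[0]+.5)/6-.5+x0,(a[1]+.5)/6-.5+y0) for a,b in l]),np.array([b for a,b in l])/1000
S={"top":conv(top,265,120),"scene":conv(sc,320,170)}
def w(q,P):
    c,s=np.cos(q[2]),np.sin(q[2]); return P@np.array([[c,-s,0],[s,c,0],[0,0,1]]).T+[q[0],q[1],0]
def res(q,cams=("top","scene")): return np.concatenate([(proj(n,w(q,S[n][1]))-S[n][0]).ravel() for n in cams])
if __name__=="__main__":
  for c in (("top",),("scene",),("top","scene")):
    r=least_squares(res,[.65,.02,.1],args=(c,),loss="soft_l1"); print(c,r.x); print(np.round(res(r.x,c).reshape(-1,2),1).tolist())
  # depth checks
  q=r.x
  for n in ("top","scene"):
    d=np.load(f"{n}0.npy");W=cloud(d,n).reshape(-1,3)
    c,s=np.cos(q[2]),np.sin(q[2]); L=(W-[q[0],q[1],0])@np.array([[c,-s,0],[s,c,0],[0,0,1]])*1000
    def sel(a,b,e,f,g,h): return L[(L[:,0]>a)&(L[:,0]<b)&(L[:,1]>e)&(L[:,1]<f)&(L[:,2]>g)&(L[:,2]<h)]
    t=sel(-130,150,-100,100,52,75); b=sel(60,120,-60,60,56,70); print(n,"block top",np.percentile(b,[3,50,97],axis=0).round(1).tolist())
    b=sel(-110,-40,-40,40,35,60); print("rail",np.percentile(b,[2,50,98],axis=0).round(1).tolist())
    for sg in (1,-1):
      b=sel(-25,55,25 if sg>0 else -85,85 if sg>0 else -25,98,125); print("knob",len(b),np.percentile(b,[2,50,98],axis=0).round(1).tolist(), np.degrees(np.arctan2(*np.linalg.svd(b[:,:2]-b[:,:2].mean(0))[2][0][::-1])))
E
python3 fit.py
```

```text
('top',) [0.63897896 0.04267352 0.1601826 ]
[[-0.1, 0.3], [0.2, 0.3], [0.8, -0.8], [-0.4, -0.5], [-0.7, 0.3], [0.2, -0.3], [0.5, 1.4], [-0.5, 0.3], [0.2, -0.3], [-0.2, -0.3]]
('scene',) [0.63853926 0.04352952 0.18276577]
[[-0.7, -1.2], [0.2, 0.2], [1.1, 1.3], [0.4, 0.3], [-0.2, -0.3], [0.7, -0.0], [0.3, -0.9], [-1.0, 0.5], [0.0, 0.8], [-0.2, -1.0], [-0.6, -0.5]]
('top', 'scene') [0.63894308 0.04301156 0.17004958]
[[-0.4, 0.4], [-0.2, 0.3], [0.6, -0.9], [-0.7, -0.4], [-1.1, 0.6], [-0.3, -0.4], [0.5, 1.2], [-0.4, 0.5], [0.4, -0.3], [-0.0, -0.4], [-0.5, -0.8], [0.3, 0.6], [0.9, 1.6], [0.2, 0.5], [-0.5, -0.3], [0.3, 0.4], [0.6, -0.4], [-1.2, 0.7], [-0.2, 1.2], [-0.1, -1.1], [-0.4, -0.6]]
top block top [[73.7, -41.9, 56.4], [90.8, 2.7, 62.2], [108.6, 42.5, 68.2]]
rail [[-96.4, -20.1, 38.5], [-69.5, 0.5, 48.5], [-41.3, 21.6, 56.7]]
knob 49 [[5.7, 29.3, 98.6], [18.6, 49.4, 107.0], [31.7, 70.0, 115.4]] 118.67214033452647
knob 47 [[6.1, -70.6, 99.5], [17.6, -50.0, 107.6], [30.3, -28.5, 116.4]] 112.84282767507611
scene block top [[70.4, -46.1, 58.0], [87.6, -6.4, 61.0], [104.1, 40.0, 64.2]]
rail [[-100.1, -24.4, 36.0], [-70.0, -8.4, 46.6], [-41.8, 19.9, 49.8]]
knob 52 [[-1.5, 26.0, 98.6], [15.2, 43.8, 106.8], [29.2, 66.4, 109.3]] -58.37522878199932
knob 54 [[2.1, -72.9, 99.0], [14.7, -53.2, 106.0], [26.9, -32.3, 110.3]] -64.07252735850187
```

```bash
cat >> h.py <<'E'
from scipy.spatial.transform import Rotation as R
J=np.array([0.639,0.043,0.170])
def jw(x,y): # jig mm -> world
    c,s=np.cos(J[2]),np.sin(J[2]); return np.array([J[0]+(c*x-s*y)/1e3,J[1]+(s*x+c*y)/1e3])
def wj(p):
    c,s=np.cos(J[2]),np.sin(J[2]); d=(np.asarray(p)[:2]-J[:2])*1e3; return np.array([c*d[0]+s*d[1],-s*d[0]+c*d[1]])
def st():
    s=read_state(); M=R.from_quat(s["eef_rot"]).as_matrix()
    psi=np.degrees(np.arctan2(M[1,1],M[0,1]))
    print("t",round(s["time"],2),"tcp",np.round(s["ee_pos"],4),"jig",wj(s["ee_pos"]).round(1),"psi",round(psi,2),"tilt z",np.round(M[:2,2],4),"F",np.round(s["ft_force"],1),"T",np.round(s["torque"],2),"w",round(s["width"]*1e3,1),"q7",round(s["joint_positions"][6],2))
    return s,M,psi
def go(xy,z,psi,n):
    """n equal world steps with rotation; prints rows; includes tilt fix total separately"""
    s,M,p0=st(); p=s["ee_pos"]; tgt=np.array([*xy,z])
    D=(tgt-p)/n; dpsi=((psi-p0+180)%360-180)
    print("total world shift",np.round((tgt-p)*1e3,1),"dpsi",round(dpsi,1),"tool shift now",np.round(M.T@(tgt-p)*1e3,1))
    for i in range(n):
        a=np.radians(p0+dpsi*i/n); Mi=np.array([[-np.sin(a),np.cos(a),0],[np.cos(a),np.sin(a),0],[0,0,-1]])
        r=Mi.T@(np.eye(3)@D) if False else np.array([-np.sin(a)*D[0]+np.cos(a)*D[1],np.cos(a)*D[0]+np.sin(a)*D[1],-D[2]])
        print([0,0,round(-dpsi/n,2),*np.round(r,3).tolist()])
E
python3 - <<'E'
from h import *
go(jw(15,50),.15,38,18)
E
```

```text
t 0.1 tcp [0.2472 0.5737 0.2388] jig [-296.4  589.3] psi 66.69 tilt z [-0.0005 -0.0012] F [ 0. -0. -0.] T [ 0.01 -0.02  0.  ] w 87.1 q7 -0.09
total world shift [ 398.2 -478.9  -88.8] dpsi -28.7 tool shift now [-555.1 -282.2   89.2]
[0, 0, np.float64(1.59), -0.031, -0.016, 0.005]
[0, 0, np.float64(1.59), -0.031, -0.015, 0.005]
[0, 0, np.float64(1.59), -0.032, -0.014, 0.005]
[0, 0, np.float64(1.59), -0.032, -0.013, 0.005]
[0, 0, np.float64(1.59), -0.032, -0.012, 0.005]
[0, 0, np.float64(1.59), -0.033, -0.011, 0.005]
[0, 0, np.float64(1.59), -0.033, -0.01, 0.005]
[0, 0, np.float64(1.59), -0.033, -0.009, 0.005]
[0, 0, np.float64(1.59), -0.034, -0.008, 0.005]
[0, 0, np.float64(1.59), -0.034, -0.008, 0.005]
[0, 0, np.float64(1.59), -0.034, -0.007, 0.005]
[0, 0, np.float64(1.59), -0.034, -0.006, 0.005]
[0, 0, np.float64(1.59), -0.034, -0.005, 0.005]
[0, 0, np.float64(1.59), -0.034, -0.004, 0.005]
[0, 0, np.float64(1.59), -0.034, -0.003, 0.005]
[0, 0, np.float64(1.59), -0.035, -0.002, 0.005]
[0, 0, np.float64(1.59), -0.035, -0.001, 0.005]
[0, 0, np.float64(1.59), -0.035, 0.0, 0.005]
```

{"op": "send_rows", "data": {"steps": [[0,0,1.6,-0.031,-0.016,0.003,-1],[0,0,1.6,-0.031,-0.015,0.003,-1],[0,0,1.6,-0.032,-0.014,0.003,-1],[0,0,1.6,-0.032,-0.013,0.003,-1],[0,0,1.6,-0.032,-0.012,0.003,-1],[0,0,1.6,-0.033,-0.011,0.003,-1],[0,0,1.6,-0.033,-0.01,0.003,-1],[0,0,1.6,-0.033,-0.009,0.003,-1],[0,0,1.6,-0.034,-0.008,0.003,-1],[0,0,1.6,-0.034,-0.008,0.003,-1]], "force": 20}}

```text
time: 1.1
ee_pos: [0.4703, 0.3004, 0.2035]
eef_rot: [0.336, 0.942, -0.003, -0.002]
ft_force: [-0.2, 0.6, -0.4]
width: 0.087
```

Run:
```python
from h import *
go(jw(15,50),.15,38,9)
```

```text
t 1.1 tcp [0.4703 0.3004 0.2035] jig [-122.8  282.3] psi 50.7 tilt z [-0.0066 -0.0045] F [-0.2  0.6 -0.4] T [-0.   -0.05  0.07] w 87.0 q7 0.26
total world shift [ 175.1 -205.6  -53.5] dpsi -12.7 tool shift now [-265.8  -47.8   53.3]
[0, 0, np.float64(1.41), -0.03, -0.005, 0.006]
[0, 0, np.float64(1.41), -0.03, -0.005, 0.006]
[0, 0, np.float64(1.41), -0.03, -0.004, 0.006]
[0, 0, np.float64(1.41), -0.03, -0.003, 0.006]
[0, 0, np.float64(1.41), -0.03, -0.002, 0.006]
[0, 0, np.float64(1.41), -0.03, -0.002, 0.006]
[0, 0, np.float64(1.41), -0.03, -0.001, 0.006]
[0, 0, np.float64(1.41), -0.03, -0.0, 0.006]
[0, 0, np.float64(1.41), -0.03, 0.001, 0.006]
```

{"op": "send_rows", "data": {"steps": [[0,0,1.4,-0.03,-0.005,0.006,-0.5],[0,0,1.4,-0.03,-0.005,0.006,-0.5],[0,0,1.4,-0.03,-0.004,0.006,-0.5],[0,0,1.4,-0.03,-0.003,0.006,-0.5],[0,0,1.4,-0.03,-0.002,0.006,-0.5],[0,0,1.4,-0.03,-0.002,0.006,-0.5],[0,0,1.4,-0.03,-0.001,0.006,-0.5],[0,0,1.4,-0.03,0,0.006,-0.5],[0,0,1.4,-0.028,0,0.006,-0.5],[0,0,0,0,0,0,-0.5]]}}

```text
time: 2.1
ee_pos: [0.6497, 0.0783, 0.143]
eef_rot: [0.445, 0.896, -0.007, -0.003]
ft_force: [-1.1, 0.2, -0.8]
width: 0.0653
```

```bash
cat >> h.py <<'E'
def tilt(M):
    # rotvec (deg, tool) making z point straight down
    z=M.T@np.array([0,0,-1.]); a=np.cross([0,0,1],z); print("tilt fix deg",np.degrees(a).round(2))
def shot(n,box,name,f=6):
    p,d=camera(n); x0,y0,x1,y1=box
    cv2.imwrite(f"pics/{name}.png",cv2.resize(p[y0:y1,x0:x1],None,fx=f,fy=f,interpolation=cv2.INTER_CUBIC)); return p,d
E
python3 - <<'E'
from h import *
go(jw(15,50),.101,38,4)
tilt(R.from_quat(read_state()["eef_rot"]).as_matrix())
shot("scene",(320,150,440,250),"s1")
E
```

```text
t 2.1 tcp [0.6497 0.0783 0.143 ] jig [16.5 33. ] psi 37.16 tilt z [-0.0119 -0.0095] F [-1.1  0.2 -0.8] T [-0.04  0.01 -0.01] w 65.3 q7 0.57
total world shift [ -4.4  16.5 -42. ] dpsi 0.8 tool shift now [15.8  7.1 41.9]
[0, 0, np.float64(-0.21), 0.004, 0.002, 0.011]
[0, 0, np.float64(-0.21), 0.004, 0.002, 0.011]
[0, 0, np.float64(-0.21), 0.004, 0.002, 0.011]
[0, 0, np.float64(-0.21), 0.004, 0.002, 0.011]
tilt fix deg [-0.87  0.02  0.  ]
```

View pics/s1.png

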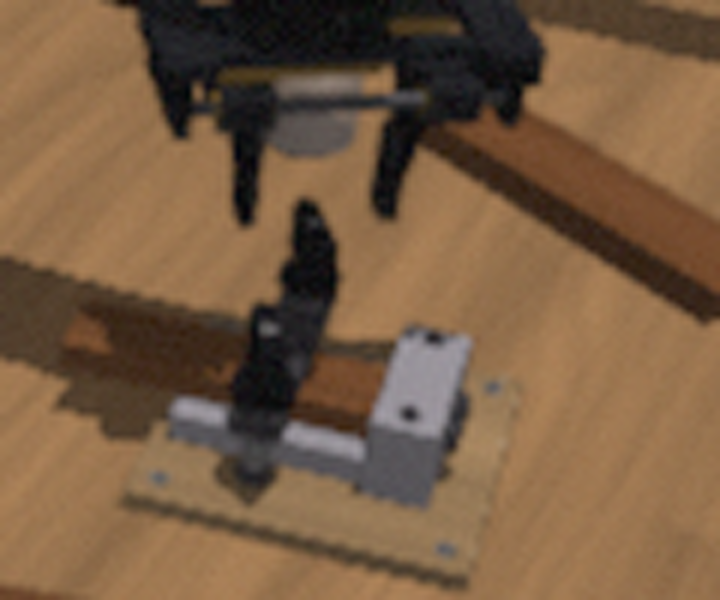

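{"op": "send_rows", "data": {"steps": [[-0.45,0,-0.4,0.008,0.004,0,-0.5],[-0.45,0,-0.4,0.008,0.003,0,-0.5],[0,0,0,0,0,0,-0.5],[0,0,0,0,0,0.01,-0.5],[0,0,0,0,0,0.01,-0.5],[0,0,0,0,0,0.01,-0.5],[0,0,0,0,0,0.01,-0.5],[0,0,0,0,0,0,-0.5],[0,0,0,0,0,0,-0.5],[0,0,0,0,0,0,-0.5]]}}

```text
time: 3.15
ee_pos: [0.6418, 0.1043, 0.0987]
eef_rot: [0.434, 0.901, 0.002, -0.002]
ft_force: [-0.2, 0.8, -0.4]
width: 0.0652
```

Run:
```python
from h import *
go(jw(15,50),.1,38,1)
shot("scene",(320,150,440,250),"s2")
shot("top",(265,120,345,210),"t2")
```

```text
t 3.15 tcp [0.6418 0.1043 0.0987] jig [13.1 60. ] psi 38.57 tilt z [-0.0014  0.0043] F [-0.2  0.8 -0.4] T [-0.06  0.02  0.06] w 65.2 q7 0.56
total world shift [ 3.6 -9.5  1.3] dpsi -0.6 tool shift now [-9.7 -3.1 -1.3]
[0, 0, np.float64(0.57), -0.01, -0.003, -0.001]
```

View pics/s2.png

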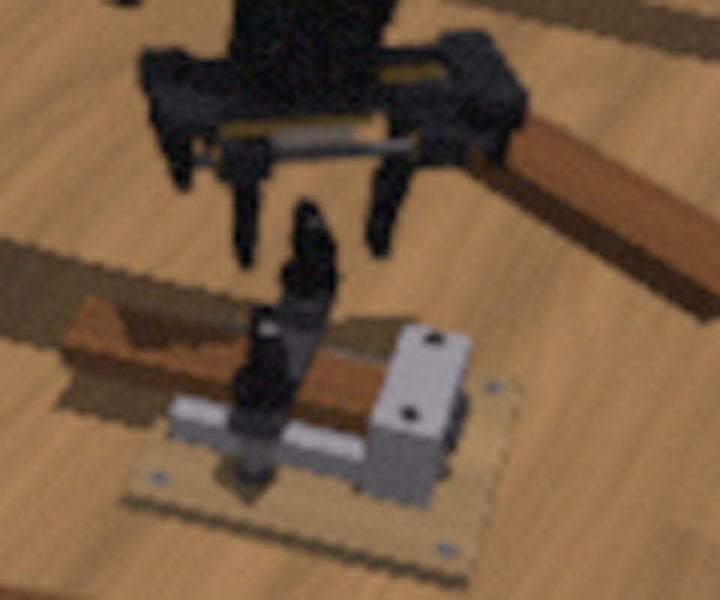

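{"op": "send_rows", "data": {"steps": [[0,0,0,-0.004,-0.002,0,-0.5],[0,0,0,-0.004,-0.001,0,-0.5],[0,0,0,0,0,0,-0.5],[0,0,0,0,0,0,0.2],[0,0,0,0,0,0,0.6],[0,0,0,0,0,0,1],[0,0,0,0,0,0,1],[0,0,0,0,0,0,1],[0,0,0,0,0,0,1],[0,0,0,0,0,0,1]], "force": 25}}

```text
time: 4.25
ee_pos: [0.6455, 0.0956, 0.1002]
eef_rot: [0.434, 0.901, 0.002, -0.001]
ft_force: [-0.2, -0.3, -0.6]
width: 0.0174
```

Run:
```python
from h import *
go(jw(15,50),.1,38,1)
shot("scene",(320,150,440,250),"s3")
shot("top",(265,120,345,210),"t3")
```

```text
t 4.25 tcp [0.6455 0.0956 0.1002] jig [15.3 50.7] psi 38.57 tilt z [0.0011 0.005 ] F [-0.2 -0.3 -0.6] T [-0.04  0.    0.03] w 17.4 q7 0.58
total world shift [-0.2 -0.7 -0.2] dpsi -0.6 tool shift now [-0.5 -0.6  0.2]
[0, 0, np.float64(0.57), -0.0, -0.001, 0.0]
```

View pics/s3.png

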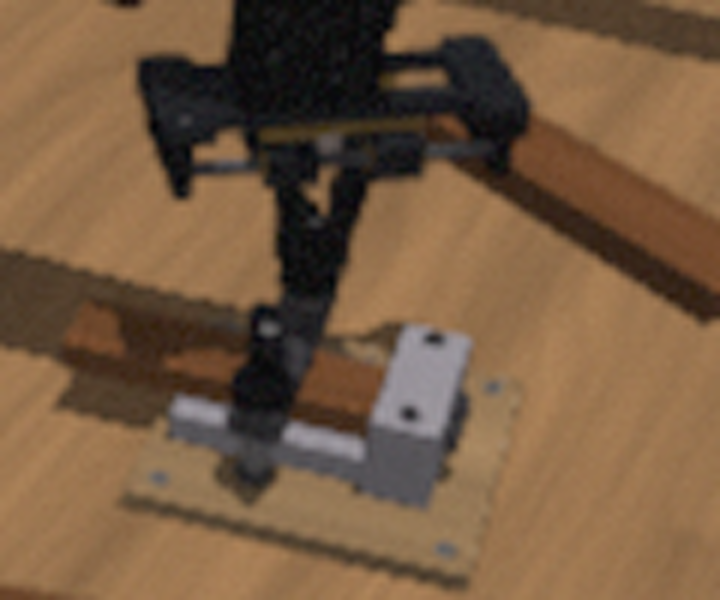

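{"op": "send_rows", "data": {"steps": [[0,0,0,0,0,0,1],[0,0,-4,0,0,0,1],[0,0,-6,0,0,0,1],[0,0,-6,0,0,0,1],[0,0,-6,0,0,0,1],[0,0,-6,0,0,0,1],[0,0,-6,0,0,0,1],[0,0,-6,0,0,0,1],[0,0,-5,0,0,0,1],[0,0,-4,0,0,0,1]]}}

```text
time: 5.35
ee_pos: [0.6459, 0.0957, 0.1013]
eef_rot: [0.005, 1.0, 0.002, 0.001]
ft_force: [1.8, 1.5, -0.3]
width: 0.0125
```

Run:
```python
from h import *
go(jw(15,50),.1,99.7,1)
```

```text
t 5.35 tcp [0.6459 0.0957 0.1013] jig [15.7 50.7] psi 89.41 tilt z [0.0018 0.005 ] F [ 1.8  1.5 -0.3] T [ 0.04 -0.05 -0.13] w 12.5 q7 1.4
total world shift [-0.6 -0.9 -1.3] dpsi 10.3 tool shift now [ 0.6 -0.9  1.3]
[0, 0, np.float64(-10.29), 0.001, -0.001, 0.001]
```

{"op": "send_rows", "data": {"steps": [[0,0,-4,0,0,0,1],[0,0,-4,0,0,0,1],[0,0,-3,0,0,0,1],[0,0,-3,0,0,0,1],[0,0,-3,0,0,0,1],[0,0,-2,0,0,0,1],[0,0,0,0,0,0,-0.5],[0,0,0,0,0,0,-0.5],[0,0,0,0,0,0,-0.5],[0,0,0,0,0,0,-0.5]]}}

```text
time: 6.35
ee_pos: [0.645, 0.0949, 0.1014]
eef_rot: [-0.165, 0.986, 0.003, 0.0]
ft_force: [-0.7, -0.3, -0.6]
width: 0.0388
```

Run:
```python
from h import *
go(jw(15,50),.145,99.7,4)
```

```text
t 6.35 tcp [0.645  0.0949 0.1014] jig [14.7 50.1] psi 108.94 tilt z [-0.0007  0.0053] F [-0.7 -0.3 -0.6] T [0.04 0.04 0.04] w 38.8 q7 1.72
total world shift [ 0.3 -0.1 43.6] dpsi -9.2 tool shift now [ -0.3   0.1 -43.6]
[0, 0, np.float64(2.31), -0.0, -0.0, -0.011]
[0, 0, np.float64(2.31), -0.0, -0.0, -0.011]
[0, 0, np.float64(2.31), -0.0, -0.0, -0.011]
[0, 0, np.float64(2.31), -0.0, -0.0, -0.011]
```

Run:
```python
from h import *
s,M,p=st(); 
import numpy as np
d=np.array([*jw(15,-50),.145])-s["ee_pos"]
for ps in (109,94,85,77,69,61,53,45,37): 
    a=np.radians(ps); print(ps,np.round([-np.sin(a)*d[0]+np.cos(a)*d[1],np.cos(a)*d[0]+np.sin(a)*d[1]],4))
```

```text
t 6.35 tcp [0.645  0.0949 0.1014] jig [14.7 50.1] psi 108.94 tilt z [-0.0007  0.0053] F [-0.7 -0.3 -0.6] T [0.04 0.04 0.04] w 38.8 q7 1.72
109 [ 0.0158 -0.0988]
94 [-0.0103 -0.0996]
85 [-0.0257 -0.0967]
77 [-0.0389 -0.0922]
69 [-0.0514 -0.0859]
61 [-0.0629 -0.0779]
53 [-0.0731 -0.0684]
45 [-0.0819 -0.0576]
37 [-0.0891 -0.0456]
```

{"op": "send_rows", "data": {"steps": [[0,0,0,0,0,-0.012,-0.5],[0,0,0,0,0,-0.012,-0.5],[0,0,0,0,0,-0.012,-0.5],[0,0,0,0,0,-0.012,-0.5],[0,0,8,0.001,-0.014,0,-0.5],[0,0,8,0,-0.014,0,-0.5],[0,0,8,-0.002,-0.014,0,-0.5],[0,0,8,-0.004,-0.014,0,-0.5],[0,0,8,-0.006,-0.013,0,-0.5],[0,0,8,-0.008,-0.012,0,-0.5]]}}

```text
time: 7.35
ee_pos: [0.6647, 0.0119, 0.1626]
eef_rot: [0.263, 0.965, 0.006, 0.003]
ft_force: [-0.7, -0.3, 0.3]
width: 0.065
```

Run:
```python
from h import *
go(jw(15,-50),.145,35,4)
```

```text
t 7.35 tcp [0.6647 0.0119 0.1626] jig [ 20.1 -35. ] psi 59.47 tilt z [0.0081 0.0092] F [-0.7 -0.3  0.3] T [-0.04 -0.04  0.01] w 65.0 q7 1.04
total world shift [ -2.5 -15.6 -17.6] dpsi -24.5 tool shift now [ -5.8 -14.9  17.4]
[0, 0, np.float64(6.12), -0.001, -0.004, 0.004]
[0, 0, np.float64(6.12), -0.002, -0.003, 0.004]
[0, 0, np.float64(6.12), -0.002, -0.003, 0.004]
[0, 0, np.float64(6.12), -0.003, -0.003, 0.004]
```

{"op": "send_rows", "data": {"steps": [[0,0,6,-0.001,-0.003,0.003,-0.5],[0,0,6,-0.001,-0.003,0.003,-0.5],[0,0,6,-0.002,-0.002,0.003,-0.5],[0,0,4,-0.002,-0.002,0.002,-0.5],[0,0,2,0,0,0,-0.5],[0,0,0,0,0,0,-0.5],[0,0,0,0,0,0,-0.5],[0,0,0,0,0,0,-0.5],[0,0,0,0,0,0,-0.5],[0,0,0,0,0,0,-0.5]]}}

```text
time: 8.35
ee_pos: [0.6655, -0.0029, 0.1606]
eef_rot: [0.468, 0.884, 0.008, 0.005]
ft_force: [0.2, 0.1, 0.3]
width: 0.0657
```

Run:
```python
from h import *
s,M,p=st();tilt(M)
go(jw(15,-50),.1,35,4)
shot("scene",(320,150,440,250),"s4")
```

```text
t 8.35 tcp [ 0.6655 -0.0029  0.1606] jig [ 18.4 -49.7] psi 34.18 tilt z [0.0167 0.0102] F [0.2 0.1 0.3] T [-0.07 -0.01  0.01] w 65.7 q7 0.65
tilt fix deg [ 1.12  0.05 -0.  ]
t 8.35 tcp [ 0.6655 -0.0029  0.1606] jig [ 18.4 -49.7] psi 34.18 tilt z [0.0167 0.0102] F [0.2 0.1 0.3] T [-0.07 -0.01  0.01] w 65.7 q7 0.65
total world shift [ -3.2  -0.9 -60.6] dpsi 0.8 tool shift now [ 1.1 -4.4 60.5]
[0, 0, np.float64(-0.2), 0.0, -0.001, 0.015]
[0, 0, np.float64(-0.2), 0.0, -0.001, 0.015]
[0, 0, np.float64(-0.2), 0.0, -0.001, 0.015]
[0, 0, np.float64(-0.2), 0.0, -0.001, 0.015]
```

View pics/s4.png

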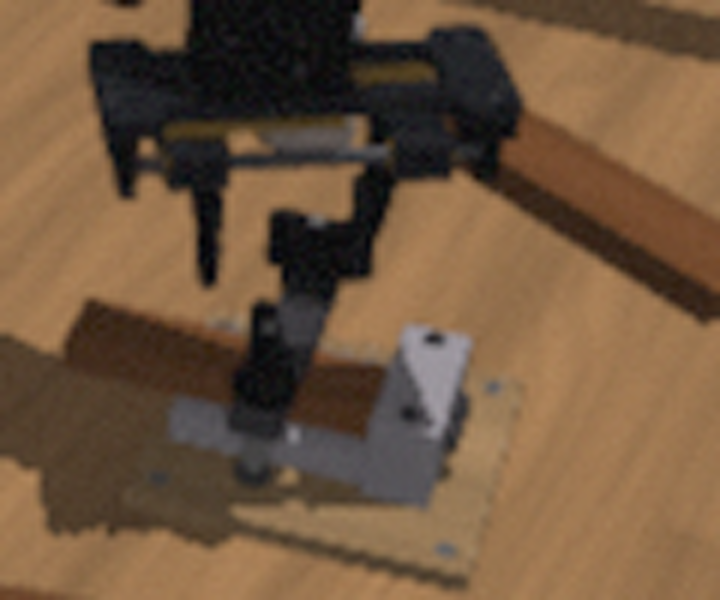

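{"op": "send_rows", "data": {"steps": [[0.5,0,0,0,-0.001,0.012,-0.5],[0.5,0,0,0,-0.001,0.012,-0.5],[0,0,0,0,-0.001,0.012,-0.5],[0,0,0,0,0,0.01,-0.5],[0,0,0,0,0,0.006,-0.5],[0,0,0,0,0,0,-0.5],[0,0,0,0,0,0,-0.5],[0,0,0,0,0,0,-0.5],[0,0,0,0,0,0,-0.5],[0,0,0,0,0,0,-0.5]]}}

```text
time: 9.4
ee_pos: [0.6626, -0.0045, 0.1028]
eef_rot: [0.468, 0.884, -0.001, -0.0]
ft_force: [0.1, 0.2, -0.4]
width: 0.0651
```

Run:
```python
from h import *
go(jw(15,-50),.1,35,1)
```

```text
t 9.4 tcp [ 0.6626 -0.0045  0.1028] jig [ 15.2 -50.8] psi 34.21 tilt z [-0.0008 -0.0007] F [ 0.1  0.2 -0.4] T [ 0.   -0.02  0.01] w 65.1 q7 0.66
total world shift [-0.3  0.8 -2.8] dpsi 0.8 tool shift now [0.8 0.2 2.8]
[0, 0, np.float64(-0.79), 0.001, 0.0, 0.003]
```

Aligned; close and settle, then turn.

{"op": "send_rows", "data": {"steps": [[0,0,0,0,0,0.002,0.5],[0,0,0,0,0,0,1],[0,0,0,0,0,0,1],[0,0,0,0,0,0,1],[0,0,0,0,0,0,1],[0,0,0,0,0,0,1],[0,0,0,0,0,0,1],[0,0,0,0,0,0,1],[0,0,-4,0,0,0,1],[0,0,-6,0,0,0,1]]}}

```text
time: 10.4
ee_pos: [0.6639, -0.0039, 0.1016]
eef_rot: [0.387, 0.922, 0.0, 0.001]
ft_force: [0.7, 0.4, 0.1]
width: 0.0125
```

{"op": "send_rows", "data": {"steps": [[0,0,-6,0,0,0,1],[0,0,-6,0,0,0,1],[0,0,-6,0,0,0,1],[0,0,-6,0,0,0,1],[0,0,-6,0,0,0,1],[0,0,-6,0,0,0,1],[0,0,-6,0,0,0,1],[0,0,-5,0,0,0,1],[0,0,-4,0,0,0,1],[0,0,-4,0,0,0,1]]}}

```text
time: 11.4
ee_pos: [0.6644, -0.0027, 0.1028]
eef_rot: [-0.103, 0.995, 0.0, 0.002]
ft_force: [0.8, 1.0, -0.9]
width: 0.0129
```

Run:
```python
from h import *
go(jw(15,-50),.1,99.7,1)
```

```text
t 11.4 tcp [ 0.6644 -0.0027  0.1028] jig [ 17.3 -49.3] psi 101.78 tilt z [0.0037 0.0013] F [ 0.8  1.  -0.9] T [ 0.31 -0.19 -0.47] w 12.9 q7 1.75
total world shift [-2.2 -1.  -2.8] dpsi -2.1 tool shift now [ 2.3 -0.6  2.8]
[0, 0, np.float64(2.08), 0.002, -0.001, 0.003]
```

{"op": "send_rows", "data": {"steps": [[0,0,0,0,0,0,-0.5],[0,0,0,0,0,0,-1],[0,0,1,0,0,0,-1],[0,0,1,0,0,0,-1],[0,0,0,0,0,-0.012,-1],[0,0,0,0,0,-0.012,-1],[0,0,0,0,0,-0.012,-1],[0,0,0,0,0,-0.01,-1],[0,0,0,0,0,0,-1],[0,0,0,0,0,0,-1]]}}

```text
time: 12.4
ee_pos: [0.6648, -0.0031, 0.1548]
eef_rot: [-0.081, 0.997, 0.0, 0.003]
ft_force: [0.8, 0.5, 0.4]
width: 0.0833
```

Run:
```python
from h import *
go(jw(-72,0),.15,99.7,8)
shot("scene",(320,150,440,250),"s5")
```

```text
t 12.4 tcp [ 0.6648 -0.0031  0.1548] jig [ 17.6 -49.8] psi 99.29 tilt z [0.0059 0.001 ] F [0.8 0.5 0.4] T [ 0.07  0.03 -0.01] w 83.3 q7 1.71
total world shift [-96.7  33.9  -4.8] dpsi 0.4 tool shift now [90.  49.1  4.3]
[0, 0, np.float64(-0.05), 0.011, 0.006, 0.001]
[0, 0, np.float64(-0.05), 0.011, 0.006, 0.001]
[0, 0, np.float64(-0.05), 0.011, 0.006, 0.001]
[0, 0, np.float64(-0.05), 0.011, 0.006, 0.001]
[0, 0, np.float64(-0.05), 0.011, 0.006, 0.001]
[0, 0, np.float64(-0.05), 0.011, 0.006, 0.001]
[0, 0, np.float64(-0.05), 0.011, 0.006, 0.001]
[0, 0, np.float64(-0.05), 0.011, 0.006, 0.001]
```

View pics/s5.png

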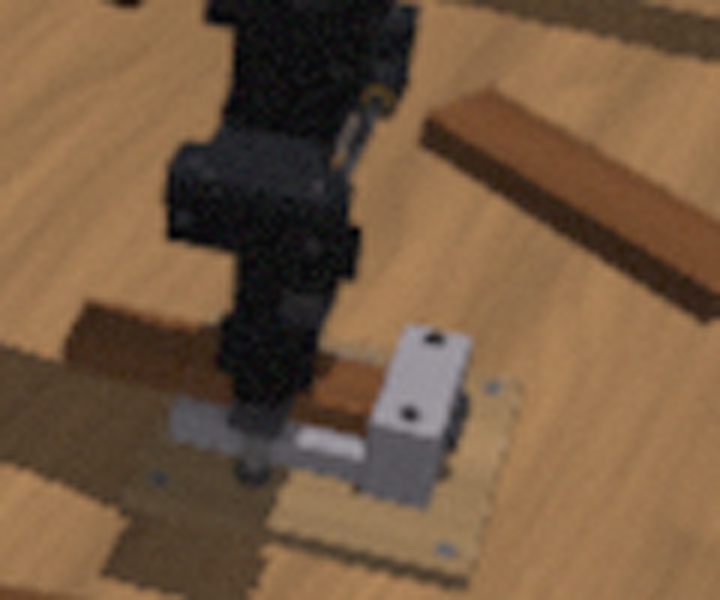

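{"op": "send_rows", "data": {"steps": [[0,0,0,0.011,0.006,0,-1],[0,0,0,0.014,0.008,0,-1],[0,0,0,0.014,0.008,0,-1],[0,0,0,0.014,0.008,0,-1],[0,0,0,0.012,0.006,0,-1],[0,0,0,0.008,0.004,0,-1],[0,0,0,0.005,0.002,0,-1],[0,0,0,0.002,0.001,0,-1],[0,0,0,0,0,0,-1],[0,0,0,0,0,0,-1]]}}

```text
time: 13.45
ee_pos: [0.5744, 0.0265, 0.1502]
eef_rot: [-0.081, 0.997, -0.0, 0.0]
ft_force: [0.1, 0.0, 0.7]
width: 0.0869
```

Run:
```python
from h import *
s,M,p=st();tilt(M)
go(jw(-72,0),.037,99.7,10)
shot("scene",(300,150,420,250),"s6")
```

```text
t 13.45 tcp [0.5744 0.0265 0.1502] jig [-66.5  -5.3] psi 99.24 tilt z [ 0.0006 -0.0003] F [0.1 0.  0.7] T [ 0.   -0.06  0.02] w 86.9 q7 1.63
tilt fix deg [-0.02  0.03  0.  ]
t 13.45 tcp [0.5744 0.0265 0.1502] jig [-66.5  -5.3] psi 99.24 tilt z [ 0.0006 -0.0003] F [0.1 0.  0.7] T [ 0.   -0.06  0.02] w 86.9 q7 1.63
total world shift [  -6.3    4.3 -113.2] dpsi 0.5 tool shift now [  5.6   5.3 113.2]
[0, 0, np.float64(-0.05), 0.001, 0.001, 0.011]
[0, 0, np.float64(-0.05), 0.001, 0.001, 0.011]
[0, 0, np.float64(-0.05), 0.001, 0.001, 0.011]
[0, 0, np.float64(-0.05), 0.001, 0.001, 0.011]
[0, 0, np.float64(-0.05), 0.001, 0.001, 0.011]
[0, 0, np.float64(-0.05), 0.001, 0.001, 0.011]
[0, 0, np.float64(-0.05), 0.001, 0.001, 0.011]
[0, 0, np.float64(-0.05), 0.001, 0.001, 0.011]
[0, 0, np.float64(-0.05), 0.001, 0.001, 0.011]
[0, 0, np.float64(-0.05), 0.001, 0.001, 0.011]
```

View pics/s6.png

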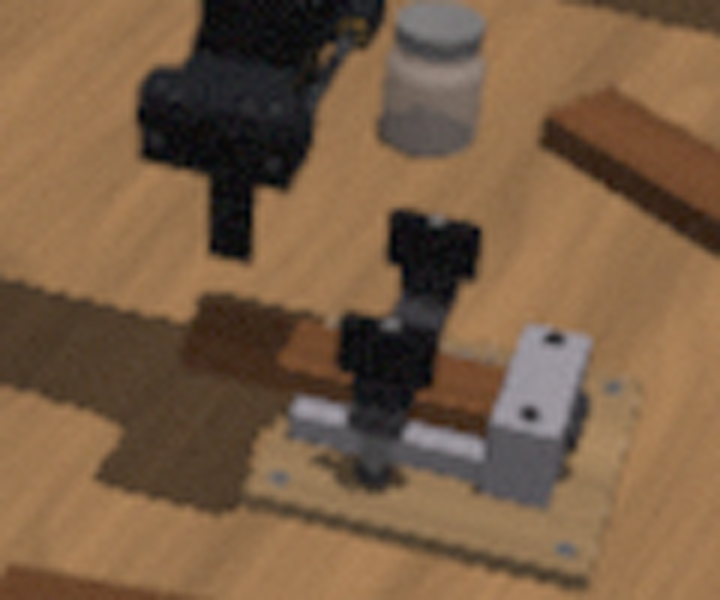

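{"op": "send_rows", "data": {"steps": [[0,0,0,0.003,0.003,0.008,-1],[0,0,0,0.003,0.002,0.014,-1],[0,0,0,0,0,0.016,-1],[0,0,0,0,0,0.016,-1],[0,0,0,0,0,0.016,-1],[0,0,0,0,0,0.016,-1],[0,0,0,0,0,0.01,-1],[0,0,0,0,0,0.006,-1],[0,0,0,0,0,0,-1],[0,0,0,0,0,0,-1]]}}

```text
time: 14.5
ee_pos: [0.5671, 0.031, 0.0408]
eef_rot: [-0.08, 0.997, -0.0, -0.0]
ft_force: [0.2, -0.5, 0.0]
width: 0.087
```

Run:
```python
from h import *
s,M,p=st();tilt(M)
go(jw(-72,0),.037,99.7,1)
```

```text
t 14.5 tcp [0.5671 0.031  0.0408] jig [-72.9   0.3] psi 99.19 tilt z [-0.0002 -0.0004] F [ 0.2 -0.5  0. ] T [ 0.03  0.06 -0.02] w 87.0 q7 1.63
tilt fix deg [-0.02 -0.01  0.  ]
t 14.5 tcp [0.5671 0.031  0.0408] jig [-72.9   0.3] psi 99.19 tilt z [-0.0002 -0.0004] F [ 0.2 -0.5  0. ] T [ 0.03  0.06 -0.02] w 87.0 q7 1.63
total world shift [ 0.9 -0.2 -3.8] dpsi 0.5 tool shift now [-0.9 -0.3  3.8]
[0, 0, np.float64(-0.51), -0.001, -0.0, 0.004]
```

{"op": "send_rows", "data": {"steps": [[0,0,0,0,0,0.003,-1],[0,0,0,0,0,0,0],[0,0,0,0,0,0,1],[0,0,0,0,0,0,1],[0,0,0,0,0,0,1],[0,0,0,0,0,0,1],[0,0,0,0,0,0,1],[0,0,0,0,0,0,1],[0,0,0,0,0,0,1],[0,0,0,0,0,0,1]], "force": 35}}

```text
time: 15.5
ee_pos: [0.5687, 0.0312, 0.0399]
eef_rot: [-0.08, 0.997, -0.0, 0.002]
ft_force: [0.1, -0.5, -0.7]
width: 0.0433
```

Run:
```python
from h import *
s,M,p=st();tilt(M)
```

```text
t 15.5 tcp [0.5687 0.0312 0.0399] jig [-71.3   0.2] psi 99.19 tilt z [0.0037 0.0002] F [ 0.1 -0.5 -0.7] T [0.12 0.05 0.02] w 43.3 q7 1.63
tilt fix deg [-0.02  0.21  0.  ]
```

{"op": "send_rows", "data": {"steps": [[0,0,0,0.005,0,0,1],[0,0,0,0.01,0,0,1],[0,0,0,0.015,0,0,1],[0,0,0,0.015,0,0,1],[0,0,0,0.018,0,0,1],[0,0,0,0.018,0,0,1],[0,0,0,0.018,0,0,1],[0,0,0,0.015,0,0,1],[0,0,0,0.01,0,0,1],[0,0,0,0,0,0,1]]}}

```text
time: 16.5
ee_pos: [0.4357, 0.0094, 0.0387]
eef_rot: [-0.08, 0.997, -0.0, 0.002]
ft_force: [0.3, -0.0, -0.4]
width: 0.0435
```

Run:
```python
from h import *
s,M,p=st();tilt(M)
d=np.load("top0.npy");W=cloud(d,"top")
for px in [(345,168),(352,180),(358,194),(401,175),(388,160),(388,190),(223,196)]: print(px,W[px[1],px[0]].round(3))
shot("scene",(260,150,420,270),"s7",5)
```

```text
t 16.5 tcp [0.4357 0.0094 0.0387] jig [-206.1    1.3] psi 99.15 tilt z [0.0033 0.0002] F [ 0.3 -0.  -0.4] T [0.02 0.07 0.  ] w 43.5 q7 1.62
tilt fix deg [-0.02  0.19  0.  ]
(345, 168) [ 0.649 -0.13   0.012]
(352, 180) [ 0.601 -0.156  0.009]
(358, 194) [ 0.544 -0.177  0.014]
(401, 175) [ 0.615 -0.349  0.012]
(388, 160) [ 0.678 -0.302  0.006]
(388, 190) [ 0.559 -0.297 -0.003]
(223, 196) [0.538 0.333 0.087]
```

View pics/s7.png

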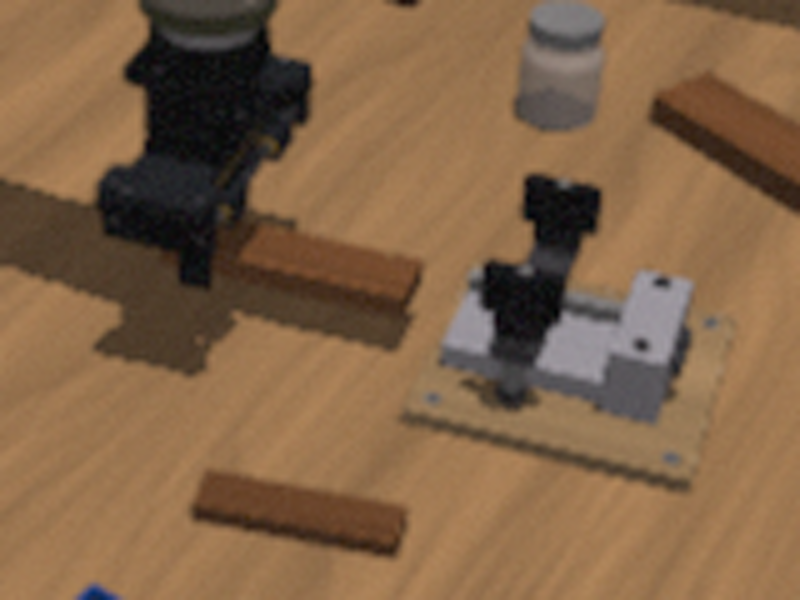

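{"op": "send_rows", "data": {"steps": [[0,0,3,0,0,0,1],[0,0,6,0,0,0,1],[0,0,8,-0.002,0,0,1],[0,0,8,-0.002,0,0,1],[0,0,8,-0.003,0.001,0,1],[0,0,8,-0.003,0.001,0,1],[0,0,8,-0.002,0.002,0,1],[0,0,8,-0.002,0.003,0,1],[0,0,8,-0.002,0.003,0,1],[0,0,8,-0.001,0.003,0,1]]}}

```text
time: 17.55
ee_pos: [0.4677, 0.0132, 0.04]
eef_rot: [0.549, 0.836, 0.003, 0.004]
ft_force: [0.2, -0.2, -1.2]
width: 0.0436
```

Run:
```python
from h import *
s,M,p=st();tilt(M)
```

```text
t 17.55 tcp [0.4677 0.0132 0.04  ] jig [-173.8   -0.4] psi 23.46 tilt z [0.0101 0.0003] F [ 0.2 -0.2 -1.2] T [-0.05  0.06 -0.04] w 43.6 q7 0.33
tilt fix deg [ 0.54  0.22 -0.  ]
```

{"op": "send_rows", "data": {"steps": [[0.2,0.1,6,0,0,0,1],[0.2,0.1,4,0,0,0.003,1],[0.1,0,2,0,0,0.006,1],[0,0,0,0,0,0.006,1],[0,0,0,0,0,0.004,1],[0,0,0,0,0,0.001,1],[0,0,0,0,0,0,1],[0,0,0,0,0,0,1],[0,0,0,0,0,0,1],[0,0,0,0,0,0,1]]}}

```text
time: 18.55
ee_pos: [0.4727, 0.0144, 0.0196]
eef_rot: [0.636, 0.771, 0.002, 0.002]
ft_force: [-0.6, -0.1, 0.2]
width: 0.0437
```

Run:
```python
from h import *
s,M,p=st();tilt(M)
```

```text
t 18.55 tcp [0.4727 0.0144 0.0196] jig [-168.7   -0. ] psi 10.96 tilt z [0.0045 0.0006] F [-0.6 -0.1  0.2] T [-0.06  0.09  0.03] w 43.7 q7 0.14
tilt fix deg [ 0.26  0.01 -0.  ]
```

{"op": "send_rows", "data": {"steps": [[0,0,0,0,0,0,0.3],[0,0,0,0,0,0,-0.3],[0,0,0,0,0,0,-1],[0,0,0,0,0,0,-1],[0,0,0,0,0,0,-1],[0,0,0,0,0,0,-1],[0,0,0,-0.006,0,-0.001,-1],[0,0,0,-0.012,0,-0.001,-1],[0,0,0,-0.015,0,0,-1],[0,0,0,-0.015,0,0,-1]]}}

```text
time: 19.55
ee_pos: [0.483, -0.0344, 0.0226]
eef_rot: [0.635, 0.772, 0.002, 0.002]
ft_force: [0.8, 0.3, 0.2]
width: 0.0867
```

Run:
```python
from h import *
s,M,p=st();tilt(M)
P,d=shot("scene",(260,150,420,270),"s8",5)
P,d=shot("top",(270,170,380,260),"t8",6); np.save("t8.npy",d)
```

```text
t 19.55 tcp [ 0.483  -0.0344  0.0226] jig [-166.9  -49.9] psi 11.15 tilt z [0.0062 0.0013] F [0.8 0.3 0.2] T [-0.05  0.08 -0.01] w 86.7 q7 0.26
tilt fix deg [ 0.36 -0.    0.  ]
```

View pics/s8.png

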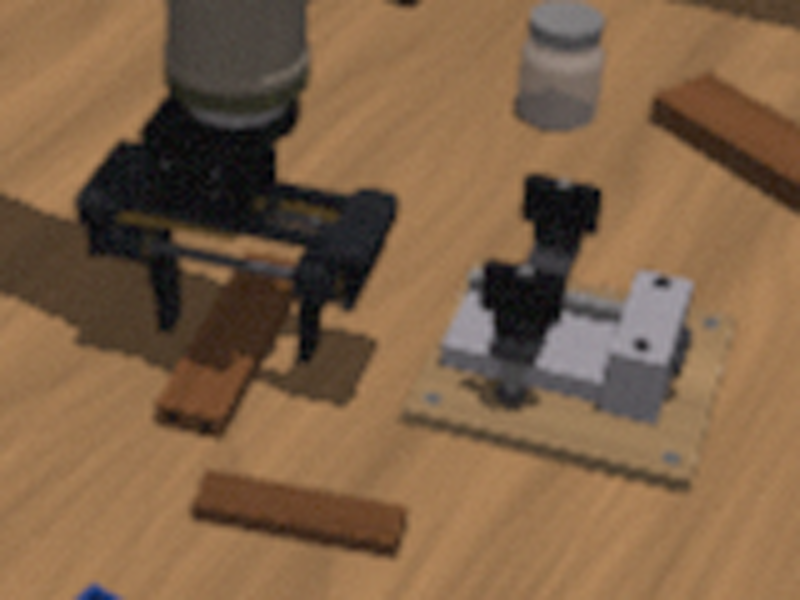

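View pics/t8.png

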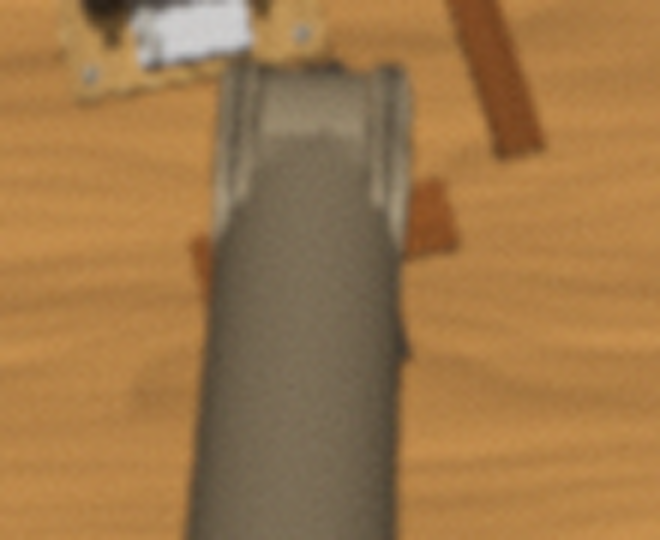

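```bash
cat >> h.py <<'E'
def ray(n,u,v,z):
    P=camera_params(n);K=P["camera_matrix"];T=P["world_from_camera"]
    r=T[:3,:3]@np.linalg.inv(K)@[u,v,1]; o=T[:3,3]; return o+r*(z-o[2])/r[2]
E
python3 - <<'E'
from h import *
f=lambda a,b:ray("top",(a+.5)/6-.5+270,(b+.5)/6-.5+170,.018)
g=lambda a,b:ray("scene",(a+.5)/5-.5+260,(b+.5)/5-.5+150,.018)
A,B,C=f(443,178),f(458,246),f(193,240)
print(A,B,(A+B)/2,C)
A,B=g(157,412),g(218,425); print(A,B,(A+B)/2)
s,M,p=st(); print("rail dir", M[:,0], "end from tcp line: tcp -0.1423*x0", np.array([.4727,.0144])-.1423*M[:2,0])
E
```

```text
[ 0.52381845 -0.11911495  0.018     ] [ 0.47920251 -0.12717211  0.018     ] [ 0.50151048 -0.12314353  0.018     ] [0.4880795  0.04342529 0.018     ]
[ 0.48446593 -0.13420925  0.018     ] [ 0.5226935  -0.12524624  0.018     ] [ 0.50357971 -0.12972775  0.018     ]
t 19.65 tcp [ 0.4831 -0.036   0.0227] jig [-167.1  -51.5] psi 10.95 tilt z [0.0064 0.0004] F [0.1 0.1 0.2] T [-0.07 -0.02 -0.01] w 86.6 q7 0.26
rail dir [-1.89960516e-01  9.81791352e-01 -8.62123429e-04] end from tcp line: tcp -0.1423*x0 [ 0.49973138 -0.12530891]
```

{"op": "send_rows", "data": {"steps": [[0.2,0,0,-0.008,0,0,-1],[0.2,0,0,-0.014,0,0,-1],[0,0,0,-0.014,0,0,-1],[0,0,0,-0.01,0,0,-1],[0,0,0,-0.005,0,0.002,-1],[0,0,0,-0.002,0,0.002,-1],[0,0,0,0,0,0,-1],[0,0,0,0,0,0,0],[0,0,0,0,0,0,0],[0,0,0,0,0,0,0]]}}

```text
time: 20.65
ee_pos: [0.4933, -0.089, 0.0181]
eef_rot: [0.635, 0.772, -0.001, -0.001]
ft_force: [-0.1, -0.3, 0.2]
width: 0.0706
```

Run:
```python
from h import *
go((.495,-.096),.0195,10.9,1)
```

```text
t 20.65 tcp [ 0.4933 -0.089   0.0181] jig [-165.9 -105.4] psi 11.12 tilt z [-0.0023  0.0001] F [-0.1 -0.3  0.2] T [-0.07  0.05  0.03] w 70.6 q7 0.39
total world shift [ 1.7 -7.   1.4] dpsi -0.2 tool shift now [-7.2  0.3 -1.4]
[0, 0, np.float64(0.22), -0.007, 0.0, -0.001]
```

{"op": "send_rows", "data": {"steps": [[0,0,0,-0.004,0,-0.001,-0.2],[0,0,0,-0.003,0,0,-0.2],[0,0,0,0,0,0,0.5],[0,0,0,0,0,0,1],[0,0,0,0,0,0,1],[0,0,0,0,0,0,1],[0,0,0,0,0,0,1],[0,0,0,0,0,0,1],[0,0,0,0,0,0,1],[0,0,0,0,0,0,1]], "force": 40}}

```text
time: 21.65
ee_pos: [0.495, -0.0961, 0.0194]
eef_rot: [0.635, 0.773, -0.001, -0.001]
ft_force: [-0.1, -0.1, 0.0]
width: 0.0436
```

Run:
```python
from h import *
s,M,p=st();tilt(M)
print(jw(-215,-3))
```

```text
t 21.65 tcp [ 0.495  -0.0961  0.0194] jig [-165.5 -112.7] psi 11.16 tilt z [-0.0019  0.0001] F [-0.1 -0.1  0. ] T [-0.12 -0.04 -0.01] w 43.6 q7 0.4
tilt fix deg [-0.11 -0.03  0.  ]
[0.42760682 0.00366904]
```

{"op": "send_rows", "data": {"steps": [[0,0,0,0,0,-0.008,1],[0,0,0,0,0,-0.012,1],[0,0,0,0.008,-0.003,-0.012,1],[0,0,0,0.016,-0.005,-0.008,1],[0,0,0,0.018,-0.006,0,1],[0,0,0,0.018,-0.006,0,1],[0,0,3,0.018,-0.006,0,1],[0,0,6,0.014,-0.004,0,1],[0,0,8,0.008,-0.003,0,1],[0,0,8,0,0,0,1]]}}

```text
time: 22.65
ee_pos: [0.4452, -0.0005, 0.0697]
eef_rot: [0.792, 0.611, 0.002, 0.001]
ft_force: [-1.1, -0.1, -0.9]
width: 0.0441
```

Run:
```python
from h import *
go(jw(-205,-2),.08,-80.6,10)
```

```text
t 22.65 tcp [ 0.4452 -0.0005  0.0697] jig [-198.4  -10.1] psi -14.68 tilt z [0.0046 0.0008] F [-1.1 -0.1 -0.9] T [-0.19  0.06 -0.05] w 44.1 q7 -0.32
total world shift [-7.9  6.9 10.3] dpsi -65.9 tool shift now [  4.7  -9.3 -10.4]
[0, 0, np.float64(6.59), 0.0, -0.001, -0.001]
[0, 0, np.float64(6.59), 0.0, -0.001, -0.001]
[0, 0, np.float64(6.59), 0.0, -0.001, -0.001]
[0, 0, np.float64(6.59), 0.0, -0.001, -0.001]
[0, 0, np.float64(6.59), 0.0, -0.001, -0.001]
[0, 0, np.float64(6.59), -0.0, -0.001, -0.001]
[0, 0, np.float64(6.59), -0.0, -0.001, -0.001]
[0, 0, np.float64(6.59), -0.0, -0.001, -0.001]
[0, 0, np.float64(6.59), -0.0, -0.001, -0.001]
[0, 0, np.float64(6.59), -0.001, -0.001, -0.001]
```

{"op": "send_rows", "data": {"steps": [[0,0,8,0.001,-0.001,0,1],[0,0,8,0.001,-0.001,0,1],[0,0,8,0.001,-0.001,0,1],[0,0,8,0,-0.001,0,1],[0,0,8,0,-0.001,0,1],[0,0,8,0,0,0,1],[0,0,7,0,0,0,1],[0,0,4,0,0,0,1],[0,0,2,0,0,0,1],[0,0,0,0,0,0,1]]}}

```text
time: 23.65
ee_pos: [0.444, 0.0058, 0.0798]
eef_rot: [0.995, 0.1, 0.007, -0.001]
ft_force: [0.1, -0.1, -0.6]
width: 0.0436
```

Run:
```python
from h import *
s,M,p=st();tilt(M)
go(jw(-200,-1.5),.051,-80.6,1)
P,d=shot("scene",(260,150,420,270),"s9",5)
P,d=shot("top",(260,130,360,230),"t9",6)
```

```text
t 23.65 tcp [0.444  0.0058 0.0798] jig [-198.4   -3.7] psi -78.57 tilt z [0.0132 0.0041] F [ 0.1 -0.1 -0.6] T [-0.06  0.26 -0.  ] w 43.6 q7 -1.45
tilt fix deg [-0.08 -0.79  0.  ]
t 23.65 tcp [0.444  0.0058 0.0798] jig [-198.4   -3.7] psi -78.57 tilt z [0.0132 0.0041] F [ 0.1 -0.1 -0.6] T [-0.06  0.26 -0.  ] w 43.6 q7 -1.45
total world shift [ -1.9   1.9 -28.8] dpsi -2.0 tool shift now [-1.9 -2.2 28.8]
[0, 0, np.float64(2.03), -0.002, -0.002, 0.029]
```

View pics/s9.png

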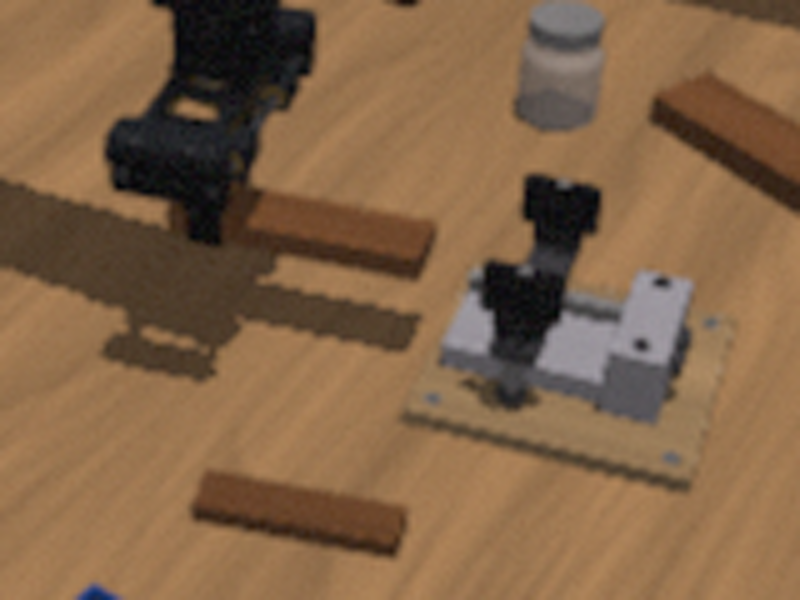

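View pics/t9.png

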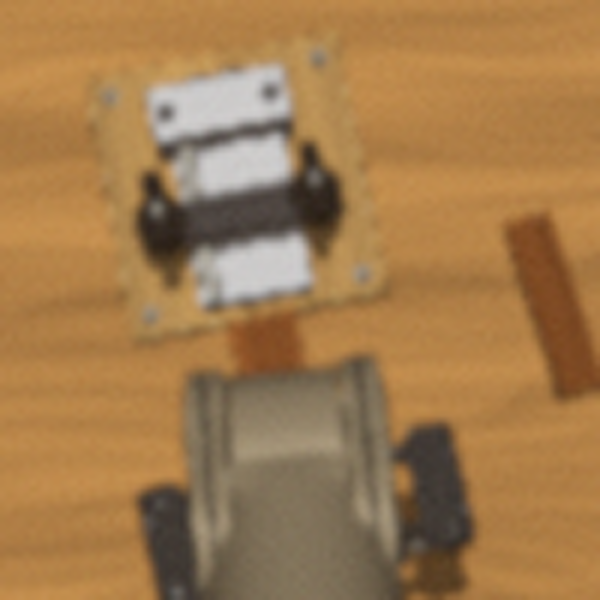

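{"op": "send_rows", "data": {"steps": [[0,-0.4,1,-0.001,-0.001,0.006,1],[0,-0.4,1,-0.001,-0.001,0.008,1],[0,0,0,0,0,0.006,1],[0,0,0,0,0,0.004,1],[0,0,0,0,0,0.002,1],[0,0,0,0,0,0,1],[0,0,0,0,0,0,1],[0,0,0,0,0,0,1],[0,0,0,0,0,0,1],[0,0,0,0,0,0,1]]}}

```text
time: 24.75
ee_pos: [0.4414, 0.0075, 0.0513]
eef_rot: [0.997, 0.083, -0.001, -0.001]
ft_force: [-0.3, 0.2, -1.1]
width: 0.0435
```

Run:
```python
from h import *
s,M,p=st();tilt(M)
go(jw(-200,-1.5),.052,-80.6,1)
P,d=shot("scene",(260,150,420,270),"s10",5)
W=cloud(d,"scene").reshape(-1,3)
c,sn=np.cos(J[2]),np.sin(J[2]); L=(W-[J[0],J[1],0])@np.array([[c,-sn,0],[sn,c,0],[0,0,1]])*1000
b=L[(L[:,0]>-150)&(L[:,0]<-50)&(abs(L[:,1])<20)&(L[:,2]>40)&(L[:,2]<65)]
A=np.c_[b[:,0],b[:,1],np.ones(len(b))]; print(len(b),np.linalg.lstsq(A,b[:,2],rcond=None)[0], np.median(b,0))
for lo in range(-150,-50,15):
    k=b[(b[:,0]>lo)&(b[:,0]<lo+15)]; print(lo,len(k),np.median(k[:,2]) if len(k) else 0)
```

```text
t 24.75 tcp [0.4414 0.0075 0.0513] jig [-200.8   -1.6] psi -80.49 tilt z [-0.0024  0.0011] F [-0.3  0.2 -1.1] T [-0.    0.18  0.05] w 43.5 q7 -1.47
tilt fix deg [-0.08  0.13  0.  ]
t 24.75 tcp [0.4414 0.0075 0.0513] jig [-200.8   -1.6] psi -80.49 tilt z [-0.0024  0.0011] F [-0.3  0.2 -1.1] T [-0.    0.18  0.05] w 43.5 q7 -1.47
total world shift [0.8 0.2 0.7] dpsi -0.1 tool shift now [ 0.8 -0.1 -0.7]
[0, 0, np.float64(0.11), 0.001, -0.0, -0.001]
192 [-1.61098027e-02 -1.91817610e-02  4.69536275e+01] [-104.24869043   -1.10446554   48.85890622]
-150 30 49.390985987835535
-135 33 48.66618202485784
-120 32 49.17495856664961
-105 31 48.595560006826744
-90 34 48.181817167442965
-75 32 48.76969593362801
-60 0 0
```

View pics/s10.png

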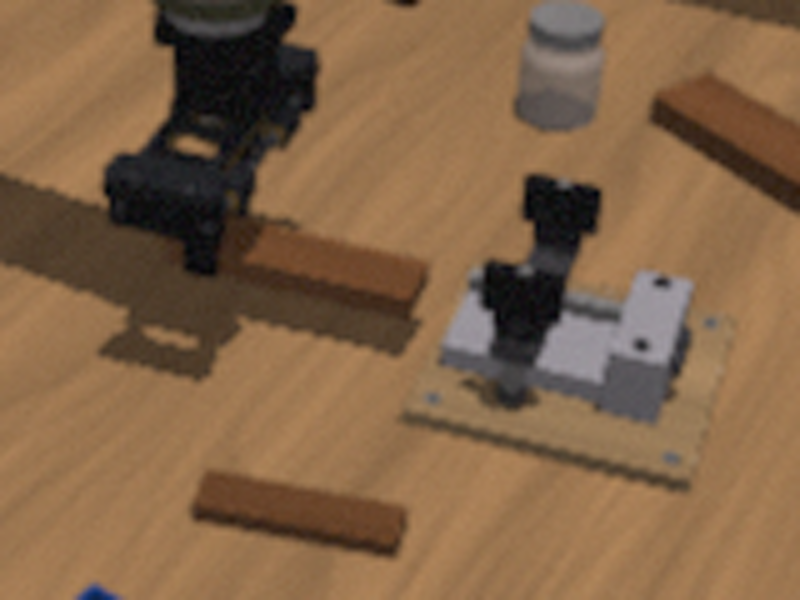

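{"op": "send_rows", "data": {"steps": [[0,-0.4,0,0,0,0,1],[0,0,0,-0.006,0,0,1],[0,0,0,-0.01,0,0,1],[0,0,0,-0.01,0,0,1],[0,0,0,-0.01,0,0,1],[0,0,0,-0.008,0,0,1],[0,0,0,-0.006,0,0,1],[0,0,0,-0.003,0,0,1],[0,0,0,0,0,0,1],[0,0,0,0,0,0,1]]}}

```text
time: 25.8
ee_pos: [0.3837, -0.0021, 0.0521]
eef_rot: [0.997, 0.083, -0.005, -0.001]
ft_force: [-0.1, -0.2, 0.4]
width: 0.0436
```

Run:
```python
from h import *
s,M,p=st();tilt(M)
P,d=shot("scene",(320,180,420,260),"s11",8)
P,d=shot("top",(260,130,360,230),"t11",6)
```

```text
t 25.8 tcp [ 0.3837 -0.0021  0.0521] jig [-259.3   -1.2] psi -80.49 tilt z [-0.0093  0.0007] F [-0.1 -0.2  0.4] T [-0.07  0.21  0.01] w 43.6 q7 -1.51
tilt fix deg [-0.13  0.52  0.  ]
```

View pics/s11.png

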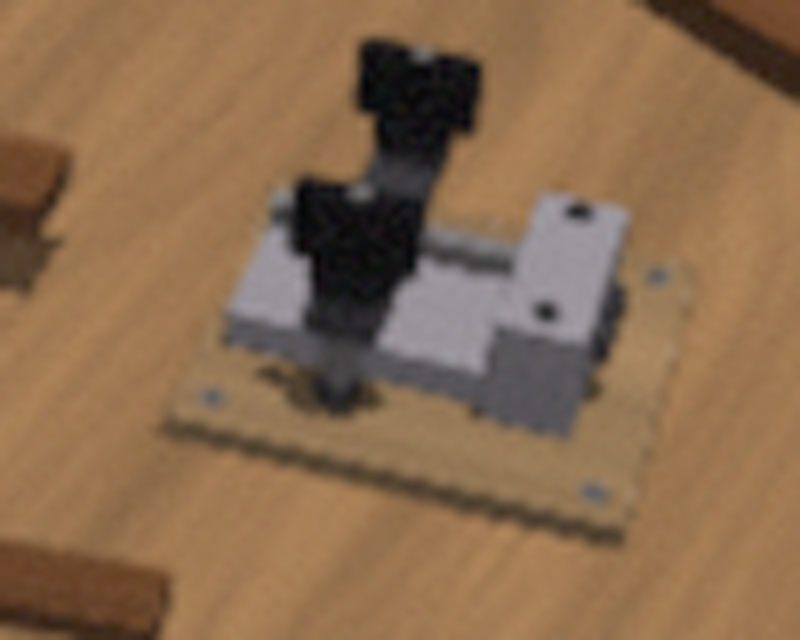

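View pics/t11.png

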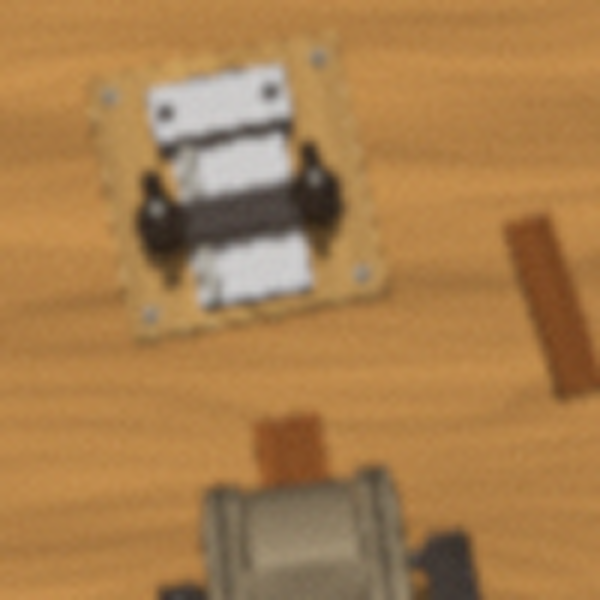

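{"op": "send_rows", "data": {"steps": [[0,0.5,0,0.006,0,0,1],[0,0.5,0,0.012,0,0,1],[0,0,0,0.012,0,0,1],[0,0,0,0.01,0,0,1],[0,0,0,0.006,0,0,1],[0,0,0,0.003,0,0,1],[0,0,0,0,0,0,1],[0,0,0,0,0,0,1],[0,0,0,0,0,0,1],[0,0,0,0,0,0,1]]}}

```text
time: 26.9
ee_pos: [0.4374, 0.0068, 0.0517]
eef_rot: [0.997, 0.083, 0.004, -0.001]
ft_force: [0.6, 0.4, -0.8]
width: 0.0438
```

```bash
cat >> h.py <<'E'
def slope(x0,x1,zlo=38,zhi=65,cam="scene",name=None,box=None,f=6):
    P,d=camera(cam)
    if name:
        a,b,c2,e=box; cv2.imwrite(f"pics/{name}.png",cv2.resize(P[b:e,a:c2],None,fx=f,fy=f,interpolation=cv2.INTER_CUBIC))
    W=cloud(d,cam).reshape(-1,3)
    c,sn=np.cos(J[2]),np.sin(J[2]); L=(W-[J[0],J[1],0])@np.array([[c,-sn,0],[sn,c,0],[0,0,1]])*1000
    b=L[(L[:,0]>x0)&(L[:,0]<x1)&(abs(L[:,1])<17)&(L[:,2]>zlo)&(L[:,2]<zhi)]
    A=np.c_[b[:,0],b[:,1],np.ones(len(b))]; k=np.linalg.lstsq(A,b[:,2],rcond=None)[0]; print(cam,len(b),"slope",k[:2].round(4),"z at tip",k[2]+k[0]*x1)
E
python3 - <<'E'
from h import *
s,M,p=st();tilt(M); x=wj(s["ee_pos"])[0]
slope(x+55,x+136,name="s12",box=(260,150,420,270),f=5)
slope(x+105,x+136,cam="top")
E
```

```text
t 26.9 tcp [0.4374 0.0068 0.0517] jig [-204.8   -1.5] psi -80.47 tilt z [0.0087 0.0027] F [ 0.6  0.4 -0.8] T [-0.07  0.17 -0.03] w 43.8 q7 -1.47
tilt fix deg [-0.07 -0.52  0.  ]
scene 146 slope [-0.0041 -0.0161] z at tip 50.147777368450406
top 70 slope [0.0077 0.0414] z at tip 51.609266334536755
```

View pics/s12.png

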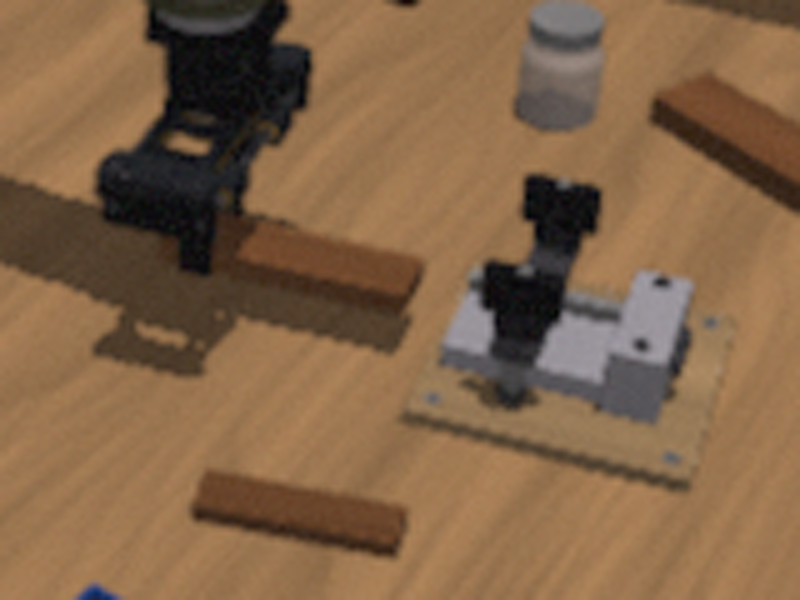

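{"op": "send_rows", "data": {"steps": [[0,-0.2,0,0.006,0,0.001,1],[0,0,0,0.012,0,0,1],[0,0,0,0.012,0,0,1],[0,0,0,0.01,0,0,1],[0,0,0,0.008,0,0,1],[0,0,0,0.004,0,0,1],[0,0,0,0.002,0,0,1],[0,0,0,0,0,0,1],[0,0,0,0,0,0,1],[0,0,0,0,0,0,1]]}}

```text
time: 28.0
ee_pos: [0.4959, 0.0168, 0.0507]
eef_rot: [0.997, 0.083, 0.003, -0.001]
ft_force: [0.0, -0.1, -0.8]
width: 0.0435
```

Run:
```python
from h import *
s,M,p=st();tilt(M); x=wj(s["ee_pos"])[0]
slope(x+55,x+136,name="s13",box=(320,180,420,260),f=8)
slope(x+75,x+136,cam="top",name="t13",box=(270,130,340,220),f=6)
```

```text
t 28.0 tcp [0.4959 0.0168 0.0507] jig [-145.5   -1.6] psi -80.44 tilt z [0.0051 0.0019] F [ 0.  -0.1 -0.8] T [-0.08  0.22  0.06] w 43.5 q7 -1.43
tilt fix deg [-0.06 -0.31  0.  ]
scene 139 slope [0.0029 0.0101] z at tip 49.177303058519776
top 31 slope [0.0189 0.0153] z at tip 48.667715553331966
```

View pics/s13.png

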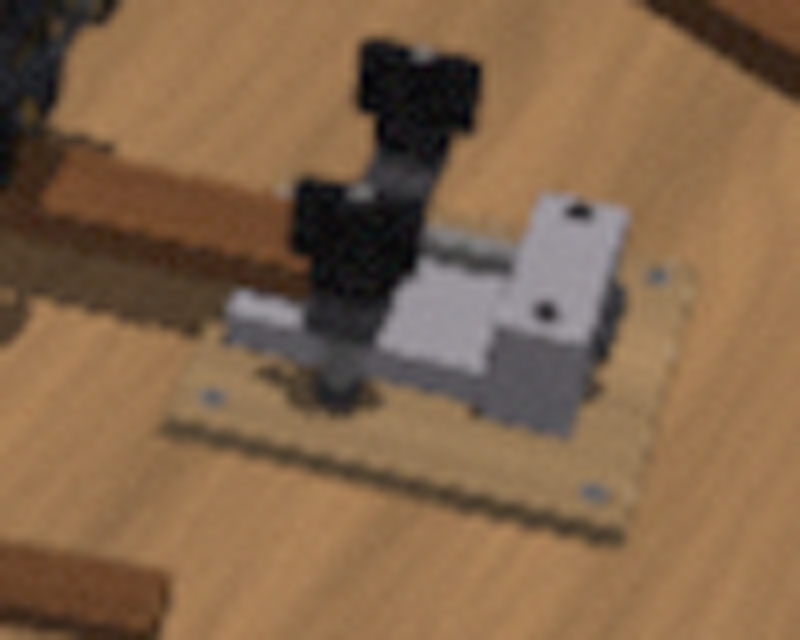

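View pics/t13.png

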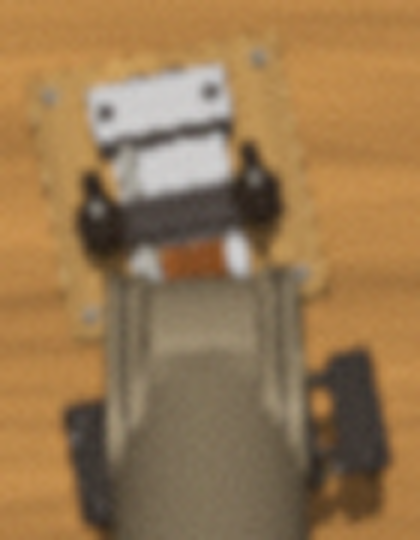

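{"op": "send_rows", "data": {"steps": [[0,0,0,0.006,0,0,1],[0,0,0,0.01,0,0,1],[0,0,0,0.01,0,0,1],[0,0,0,0.01,0,0,1],[0,0,0,0.01,0,0,1],[0,0,0,0.006,0,0,1],[0,0,0,0.003,0,0,1],[0,0,0,0.002,0,0,1],[0,0,0,0,0,0,1],[0,0,0,0,0,0,1]]}}

```text
time: 29.1
ee_pos: [0.5576, 0.0274, 0.0508]
eef_rot: [0.997, 0.083, 0.003, -0.001]
ft_force: [0.1, 0.7, -0.3]
width: 0.0438
```

Run:
```python
from h import *
s,M,p=st();tilt(M); x=wj(s["ee_pos"])[0]
P,d=shot("scene",(320,180,420,260),"s14",8)
```

```text
t 29.1 tcp [0.5576 0.0274 0.0508] jig [-82.9  -1.6] psi -80.42 tilt z [0.0052 0.002 ] F [ 0.1  0.7 -0.3] T [-0.08  0.16 -0.04] w 43.8 q7 -1.41
tilt fix deg [-0.06 -0.31  0.  ]
```

View pics/s14.png

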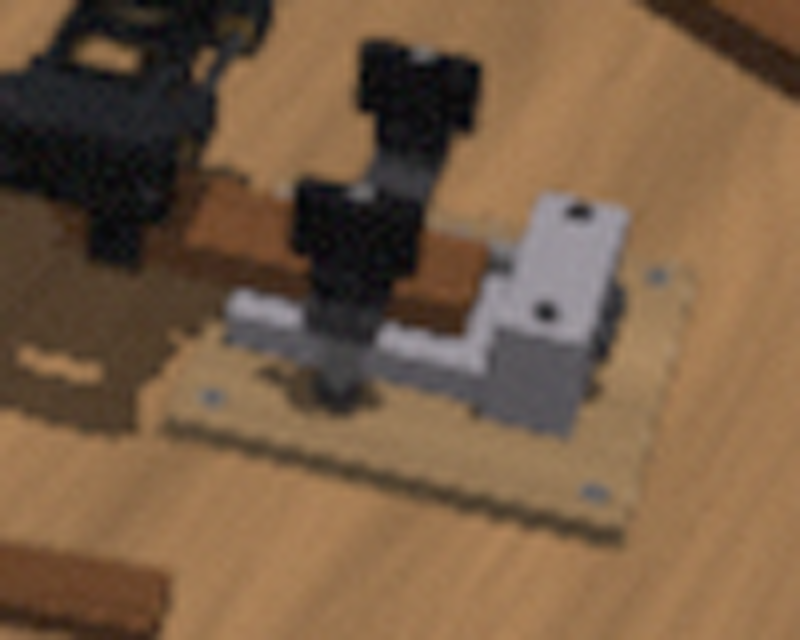

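{"op": "send_rows", "data": {"steps": [[0,0,0,0.003,0,0,1],[0,0,0,0.003,0,0,1],[0,0,0,0.002,0,0,1],[0,0,0,0.002,0,0,1],[0,0,0,0.002,0,0,1],[0,0,0,0.002,0,0,1],[0,0,0,0.002,0,0,1],[0,0,0,0.002,0,0,1],[0,0,0,0.001,0,0,1],[0,0,0,0.001,0,0,1]]}}

```text
time: 30.15
ee_pos: [0.5701, 0.0296, 0.0486]
eef_rot: [0.997, 0.083, -0.007, -0.001]
ft_force: [-8.2, -1.6, 7.7]
width: 0.0436
```

Run:
```python
from h import *
s,M,p=st();tilt(M)
```

```text
t 30.15 tcp [0.5701 0.0296 0.0486] jig [-70.2  -1.5] psi -80.47 tilt z [-0.0138  0.0009] F [-8.2 -1.6  7.7] T [-0.2   1.41  0.05] w 43.6 q7 -1.41
tilt fix deg [-0.18  0.77  0.  ]
```

{"op": "send_rows", "data": {"steps": [[0,0.4,0,0,0,0,1],[0,0.3,0,0,0,0,1],[0,0,0,0.001,-0.001,0,1],[0,0,0,0,-0.001,0,1],[0,0,0,0,-0.001,0,1],[0,0,0,0,-0.001,0,1],[0,0,0,0.001,-0.001,0,1],[0,0,0,0,0,0,1],[0,0,0,0,0,0,1],[0,0,0,0,0,0,1]]}}

```text
time: 31.15
ee_pos: [0.5697, 0.0313, 0.0487]
eef_rot: [0.997, 0.081, -0.003, 0.0]
ft_force: [-2.3, -1.9, 2.8]
width: 0.0438
```

Run:
```python
from h import *
s,M,p=st();tilt(M)
shot("scene",(320,180,420,260),"s15",8)
shot("top",(270,130,340,220),"t15",6)
```

```text
t 31.15 tcp [0.5697 0.0313 0.0487] jig [-70.3   0.2] psi -80.7 tilt z [-0.0054 -0.0006] F [-2.3 -1.9  2.8] T [-0.53  0.61 -0.06] w 43.8 q7 -1.42
tilt fix deg [-0.02  0.31  0.  ]
```

View pics/s15.png

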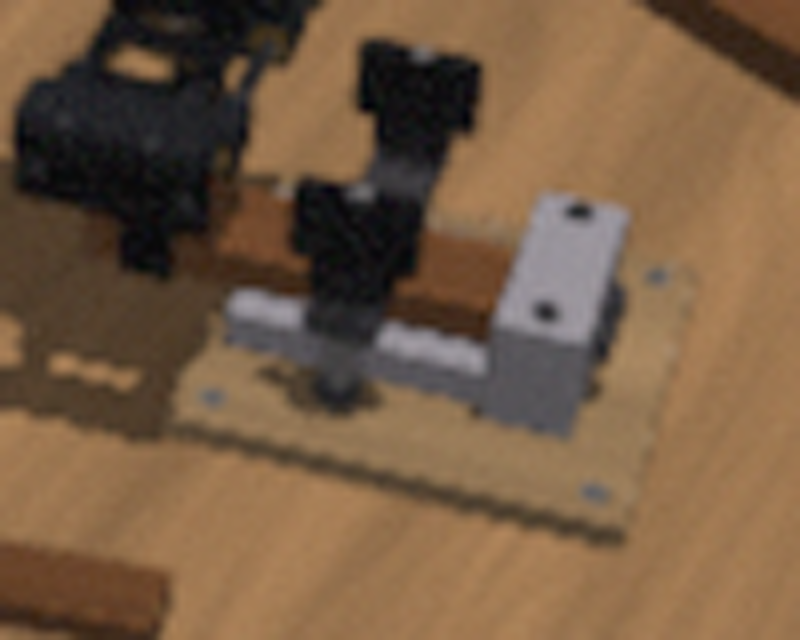

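View pics/t15.png

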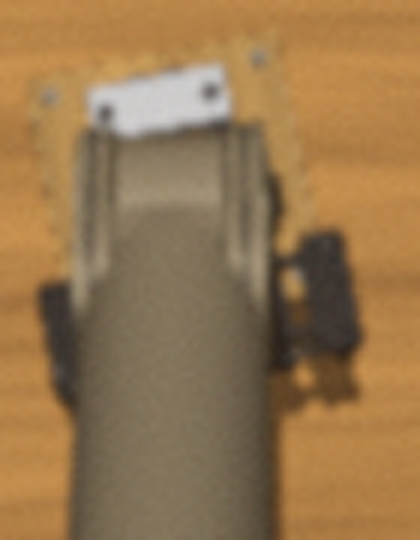

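{"op": "send_rows", "data": {"steps": [[0,0,0,0.002,-0.001,0,1],[0,0,0,0.001,0,0,1],[0,0,0,0,0,0,0.4],[0,0,0,0,0,0,-0.2],[0,0,0,0,0,0,-0.3],[0,0,0,0,0,0,-0.3],[0,0,0,0,0,-0.006,-0.3],[0,0,0,-0.002,0,-0.01,-0.3],[0,0,0,-0.004,0,-0.014,-0.3],[0,0,0,-0.004,0,-0.014,-0.3]]}}

```text
time: 32.25
ee_pos: [0.5603, 0.0319, 0.0948]
eef_rot: [0.997, 0.082, -0.006, -0.0]
ft_force: [0.8, 0.0, 1.2]
width: 0.0565
```

Run:
```python
from h import *
s,M,p=st();tilt(M)
shot("scene",(320,180,420,260),"s16",8)
```

```text
t 32.25 tcp [0.5603 0.0319 0.0948] jig [-79.4   2.3] psi -80.61 tilt z [-0.0116 -0.0008] F [0.8 0.  1.2] T [-0.04  0.12  0.06] w 56.5 q7 -1.44
tilt fix deg [-0.06  0.66  0.  ]
```

View pics/s16.png

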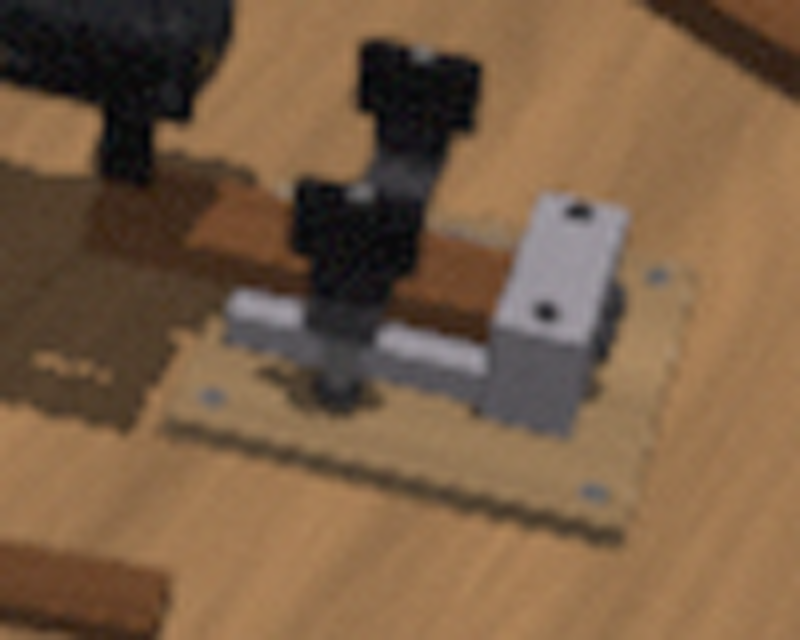

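{"op": "send_rows", "data": {"steps": [[0,0.3,0,0,0,-0.016,-0.5],[0,0.3,0,0,0,-0.018,-0.5],[0,0,-4,0,0,-0.016,-0.5],[0,0,-8,0,0,-0.01,-0.5],[0,0,-8,0,0,0,-0.5],[0,0,-8,0,0,0,-0.5],[0,0,-8,0,0,0,-0.5],[0,0,-8,0,0,0,-0.5],[0,0,-8,0,0,0,-0.5],[0,0,-8,0,0,0,-0.5]]}}

```text
time: 33.3
ee_pos: [0.5631, 0.031, 0.1754]
eef_rot: [0.812, 0.584, 0.008, 0.003]
ft_force: [-0.4, -0.1, 0.6]
width: 0.0651
```

{"op": "send_rows", "data": {"steps": [[0,0,-8,0,0,0,-0.5],[0,0,-8,0,0,0,-0.5],[0,0,-8,0,0,0,-0.5],[0,0,-8,0,0,0,-0.5],[0,0,-8,0,0,0,-0.5],[0,0,-8,0,0,0,-0.5],[0,0,-8,0,0,0,-0.5],[0,0,-8,0,0,0,-0.5],[0,0,-8,0,0,0,-0.5],[0,0,-8,0,0,0,-0.5]]}}

```text
time: 34.3
ee_pos: [0.5643, 0.0291, 0.1899]
eef_rot: [0.218, 0.976, 0.005, 0.015]
ft_force: [0.1, -0.3, -1.0]
width: 0.0651
```

Run:
```python
from h import *
s,M,p=st();tilt(M)
go(jw(15,50),.15,99.3,6)
```

```text
t 34.3 tcp [0.5643 0.0291 0.1899] jig [-76.   -1.1] psi 64.78 tilt z [0.0312 0.0037] F [ 0.1 -0.3 -1. ] T [0.01 0.04 0.02] w 65.1 q7 1.01
tilt fix deg [ 0.96  1.53 -0.  ]
t 34.3 tcp [0.5643 0.0291 0.1899] jig [-76.   -1.1] psi 64.78 tilt z [0.0312 0.0037] F [ 0.1 -0.3 -1. ] T [0.01 0.04 0.02] w 65.1 q7 1.01
total world shift [ 81.   65.7 -39.9] dpsi 34.5 tool shift now [-44.2  93.3  42.6]
[0, 0, np.float64(-5.75), -0.008, 0.016, 0.007]
[0, 0, np.float64(-5.75), -0.009, 0.015, 0.007]
[0, 0, np.float64(-5.75), -0.011, 0.014, 0.007]
[0, 0, np.float64(-5.75), -0.012, 0.013, 0.007]
[0, 0, np.float64(-5.75), -0.013, 0.011, 0.007]
[0, 0, np.float64(-5.75), -0.014, 0.01, 0.007]
```

{"op": "send_rows", "data": {"steps": [[0.5,0.8,-6,-0.006,0.014,0.003,-0.5],[0.5,0.7,-6,-0.009,0.015,0.005,-0.5],[0,0,-6,-0.011,0.014,0.006,-0.5],[0,0,-6,-0.012,0.013,0.006,-0.5],[0,0,-6,-0.011,0.01,0.006,-0.5],[0,0,-3,-0.006,0.004,0.004,-0.5],[0,0,0,-0.003,0.001,0.002,-0.5],[0,0,0,0,0,0,-0.5],[0,0,0,0,0,0,-0.5],[0,0,0,0,0,0,-0.5]]}}

```text
time: 35.3
ee_pos: [0.6397, 0.0882, 0.1705]
eef_rot: [-0.078, 0.997, -0.004, 0.006]
ft_force: [-0.1, -0.0, -0.2]
width: 0.0651
```

Run:
```python
from h import *
s,M,p=st();tilt(M)
go(jw(15,50),.1,99.3,5)
```

```text
t 35.3 tcp [0.6397 0.0882 0.1705] jig [ 8.3 44.5] psi 98.92 tilt z [ 0.012  -0.0065] F [-0.1 -0.  -0.2] T [0.09 0.02 0.01] w 65.1 q7 1.51
tilt fix deg [-0.47  0.62  0.  ]
t 35.3 tcp [0.6397 0.0882 0.1705] jig [ 8.3 44.5] psi 98.92 tilt z [ 0.012  -0.0065] F [-0.1 -0.  -0.2] T [0.09 0.02 0.01] w 65.1 q7 1.51
total world shift [  5.6   6.6 -70.5] dpsi 0.4 tool shift now [-5.8  6.2 70.5]
[0, 0, np.float64(-0.08), -0.001, 0.001, 0.014]
[0, 0, np.float64(-0.08), -0.001, 0.001, 0.014]
[0, 0, np.float64(-0.08), -0.001, 0.001, 0.014]
[0, 0, np.float64(-0.08), -0.001, 0.001, 0.014]
[0, 0, np.float64(-0.08), -0.001, 0.001, 0.014]
```

{"op": "send_rows", "data": {"steps": [[-0.2,0.3,0,-0.003,0.003,0.006,-0.5],[-0.2,0.3,0,-0.002,0.003,0.012,-0.5],[0,0,0,0,0,0.014,-0.5],[0,0,0,0,0,0.014,-0.5],[0,0,0,0,0,0.012,-0.5],[0,0,0,0,0,0.006,-0.5],[0,0,0,0,0,0.002,-0.5],[0,0,0,0,0,0,-0.5],[0,0,0,0,0,0,-0.5],[0,0,0,0,0,0,-0.5]]}}

```text
time: 36.3
ee_pos: [0.6432, 0.0943, 0.0979]
eef_rot: [-0.077, 0.997, -0.001, -0.001]
ft_force: [0.2, 0.7, 0.2]
width: 0.0653
```

Run:
```python
from h import *
s,M,p=st();tilt(M)
go(jw(15,50),.1,99.3,1)
```

```text
t 36.3 tcp [0.6432 0.0943 0.0979] jig [12.8 49.9] psi 98.78 tilt z [-0.0021 -0.0015] F [0.2 0.7 0.2] T [ 0.06  0.03 -0.05] w 65.3 q7 1.5
tilt fix deg [-0.07 -0.13  0.  ]
t 36.3 tcp [0.6432 0.0943 0.0979] jig [12.8 49.9] psi 98.78 tilt z [-0.0021 -0.0015] F [0.2 0.7 0.2] T [ 0.06  0.03 -0.05] w 65.3 q7 1.5
total world shift [2.2 0.5 2.1] dpsi 0.5 tool shift now [-2.2  0.2 -2.1]
[0, 0, np.float64(-0.52), -0.002, 0.0, -0.002]
```

{"op": "send_rows", "data": {"steps": [[0,0,0,-0.002,0,-0.001,0],[0,0,0,0,0,0,0.5],[0,0,0,0,0,0,1],[0,0,0,0,0,0,1],[0,0,0,0,0,0,1],[0,0,0,0,0,0,1],[0,0,0,0,0,0,1],[0,0,0,0,0,0,1],[0,0,4,0,0,0,1],[0,0,6,0,0,0,1]], "force": 30}}

```text
time: 37.3
ee_pos: [0.646, 0.0957, 0.1005]
eef_rot: [0.012, 1.0, -0.0, 0.0]
ft_force: [0.4, 0.9, -1.5]
width: 0.0127
```

{"op": "send_rows", "data": {"steps": [[0,0,7,0,0,0,1],[0,0,7,0,0,0,1],[0,0,7,0,0,0,1],[0,0,7,0,0,0,1],[0,0,7,0,0,0,1],[0,0,7,0,0,0,1],[0,0,7,0,0,0,1],[0,0,7,0,0,0,1],[0,0,7,0,0,0,1],[0,0,6,0,0,0,1]]}}

```text
time: 38.3
ee_pos: [0.6463, 0.0961, 0.099]
eef_rot: [0.596, 0.803, -0.0, 0.001]
ft_force: [1.0, 0.5, -1.7]
width: 0.0128
```

Run:
```python
from h import *
s,M,p=st();tilt(M)
go(jw(15,50),.1,16.2,1)
```

```text
t 38.3 tcp [0.6463 0.0961 0.099 ] jig [16.2 51.1] psi 16.9 tilt z [ 0.001 -0.001] F [ 1.   0.5 -1.7] T [-0.01 -0.13  0.12] w 12.8 q7 0.17
tilt fix deg [ 0.04  0.07 -0.  ]
t 38.3 tcp [0.6463 0.0961 0.099 ] jig [16.2 51.1] psi 16.9 tilt z [ 0.001 -0.001] F [ 1.   0.5 -1.7] T [-0.01 -0.13  0.12] w 12.8 q7 0.17
total world shift [-0.9 -1.3  1. ] dpsi -0.7 tool shift now [-1.  -1.3 -1. ]
[0, 0, np.float64(0.7), -0.001, -0.001, -0.001]
```

Push against the tight stop, then release and lift.

{"op": "send_rows", "data": {"steps": [[0,0,4,0,0,0,1],[0,0,4,0,0,0,1],[0,0,3,0,0,0,1],[0,0,3,0,0,0,1],[0,0,0,0,0,0,1],[0,0,0,0,0,0,0],[0,0,0,0,0,0,-0.5],[0,0,0,0,0,0,-0.5],[0,0,0,0,0,0,-0.5],[0,0,0,0,0,-0.008,-0.5]]}}

```text
time: 39.3
ee_pos: [0.6455, 0.0966, 0.1061]
eef_rot: [0.69, 0.724, -0.001, 0.001]
ft_force: [0.5, -0.0, -0.6]
width: 0.0482
```

Run:
```python
from h import *
s,M,p=st();tilt(M)
go(jw(15,-50),.15,99.3,12)
```

```text
t 39.3 tcp [0.6455 0.0966 0.1061] jig [15.5 51.7] psi 2.69 tilt z [-0.0007 -0.0031] F [ 0.5 -0.  -0.6] T [-0.06  0.09 -0.06] w 48.2 q7 -0.06
tilt fix deg [-0.05  0.18  0.  ]
t 39.3 tcp [0.6455 0.0966 0.1061] jig [15.5 51.7] psi 2.69 tilt z [-0.0007 -0.0031] F [ 0.5 -0.  -0.6] T [-0.06  0.09 -0.06] w 48.2 q7 -0.06
total world shift [  16.7 -100.4   43.9] dpsi 96.6 tool shift now [-101.2   12.   -43.6]
[0, 0, np.float64(-8.05), -0.008, 0.001, -0.004]
[0, 0, np.float64(-8.05), -0.008, -0.0, -0.004]
[0, 0, np.float64(-8.05), -0.008, -0.001, -0.004]
[0, 0, np.float64(-8.05), -0.008, -0.003, -0.004]
[0, 0, np.float64(-8.05), -0.008, -0.004, -0.004]
[0, 0, np.float64(-8.05), -0.007, -0.005, -0.004]
[0, 0, np.float64(-8.05), -0.006, -0.006, -0.004]
[0, 0, np.float64(-8.05), -0.005, -0.006, -0.004]
[0, 0, np.float64(-8.05), -0.005, -0.007, -0.004]
[0, 0, np.float64(-8.05), -0.003, -0.008, -0.004]
[0, 0, np.float64(-8.05), -0.002, -0.008, -0.004]
[0, 0, np.float64(-8.05), -0.001, -0.008, -0.004]
```

{"op": "send_rows", "data": {"steps": [[0,0,0,0,0,-0.013,-0.5],[0,0,0,0,0,-0.014,-0.5],[0,0,0,0,0,-0.014,-0.5],[0,0,-5,-0.006,0,-0.008,-0.5],[0,0,-8,-0.008,0,0,-0.5],[0,0,-8,-0.008,-0.001,0,-0.5],[0,0,-8,-0.008,-0.003,0,-0.5],[0,0,-8,-0.008,-0.004,0,-0.5],[0,0,-8,-0.007,-0.005,0,-0.5],[0,0,-8,-0.006,-0.006,0,-0.5]]}}

```text
time: 40.3
ee_pos: [0.6549, 0.0407, 0.173]
eef_rot: [0.278, 0.961, 0.002, 0.006]
ft_force: [0.0, 0.6, 0.6]
width: 0.0652
```

Run:
```python
from h import *
s,M,p=st();tilt(M)
go(jw(15,-50),.15,99.3,6)
```

```text
t 40.3 tcp [0.6549 0.0407 0.173 ] jig [15.3 -5. ] psi 57.77 tilt z [ 0.0129 -0.0002] F [0.  0.6 0.6] T [-0.05  0.04 -0.01] w 65.2 q7 0.93
tilt fix deg [ 0.38  0.63 -0.  ]
t 40.3 tcp [0.6549 0.0407 0.173 ] jig [15.3 -5. ] psi 57.77 tilt z [ 0.0129 -0.0002] F [0.  0.6 0.6] T [-0.05  0.04 -0.01] w 65.2 q7 0.93
total world shift [  7.4 -44.4 -23. ] dpsi 41.5 tool shift now [-29.6 -33.8  23.1]
[0, 0, np.float64(-6.92), -0.005, -0.006, 0.004]
[0, 0, np.float64(-6.92), -0.004, -0.006, 0.004]
[0, 0, np.float64(-6.92), -0.003, -0.007, 0.004]
[0, 0, np.float64(-6.92), -0.003, -0.007, 0.004]
[0, 0, np.float64(-6.92), -0.002, -0.007, 0.004]
[0, 0, np.float64(-6.92), -0.001, -0.007, 0.004]
```

{"op": "send_rows", "data": {"steps": [[0.2,0.3,-7,-0.004,-0.006,0.002,-0.5],[0.2,0.3,-7,-0.004,-0.006,0.004,-0.5],[0,0,-7,-0.003,-0.007,0.004,-0.5],[0,0,-7,-0.003,-0.007,0.004,-0.5],[0,0,-6,-0.002,-0.006,0.003,-0.5],[0,0,-3,-0.001,-0.004,0.002,-0.5],[0,0,-1,0,-0.001,0,-0.5],[0,0,0,0,0,0,-0.5],[0,0,0,0,0,0,-0.5],[0,0,0,0,0,0,-0.5]]}}

```text
time: 41.3
ee_pos: [0.6652, -0.0039, 0.1672]
eef_rot: [-0.063, 0.998, -0.002, 0.006]
ft_force: [-0.1, 0.6, -0.5]
width: 0.0652
```

Run:
```python
from h import *
s,M,p=st();tilt(M)
go(jw(15,-50),.1,99.3,5)
shot("scene",(320,160,420,240),"s17",8)
```

```text
t 41.3 tcp [ 0.6652 -0.0039  0.1672] jig [ 17.9 -50.7] psi 97.27 tilt z [ 0.0128 -0.0031] F [-0.1  0.6 -0.5] T [0.   0.09 0.03] w 65.2 q7 1.65
tilt fix deg [-0.27  0.71  0.  ]
t 41.3 tcp [ 0.6652 -0.0039  0.1672] jig [ 17.9 -50.7] psi 97.27 tilt z [ 0.0128 -0.0031] F [-0.1  0.6 -0.5] T [0.   0.09 0.03] w 65.2 q7 1.65
total world shift [ -3.    0.2 -67.2] dpsi 2.0 tool shift now [ 3.7  0.9 67.1]
[0, 0, np.float64(-0.41), 0.001, 0.0, 0.013]
[0, 0, np.float64(-0.41), 0.001, 0.0, 0.013]
[0, 0, np.float64(-0.41), 0.001, 0.0, 0.013]
[0, 0, np.float64(-0.41), 0.001, 0.0, 0.013]
[0, 0, np.float64(-0.41), 0.001, 0.0, 0.013]
```

View pics/s17.png

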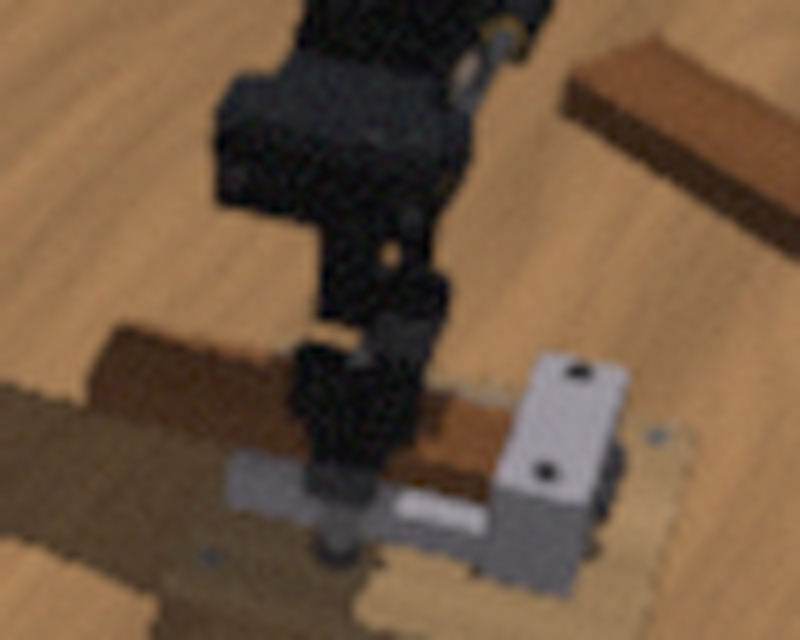

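{"op": "send_rows", "data": {"steps": [[-0.1,0.3,-1,0.002,0,0.006,-0.5],[-0.1,0.3,-1,0.001,0.001,0.012,-0.5],[0,0,0,0,0,0.014,-0.5],[0,0,0,0,0,0.014,-0.5],[0,0,0,0,0,0.01,-0.5],[0,0,0,0,0,0.006,-0.5],[0,0,0,0,0,0.002,-0.5],[0,0,0,0,0,0,-0.5],[0,0,0,0,0,0,-0.5],[0,0,0,0,0,0,-0.5]]}}

```text
time: 42.35
ee_pos: [0.6611, -0.0026, 0.0958]
eef_rot: [-0.082, 0.997, -0.0, -0.001]
ft_force: [-0.3, -0.3, -0.6]
width: 0.0652
```

Run:
```python
from h import *
s,M,p=st();tilt(M)
go(jw(15,-50),.1,99.3,1)
```

```text
t 42.35 tcp [ 0.6611 -0.0026  0.0958] jig [ 14.  -48.7] psi 99.45 tilt z [-0.0017 -0.001 ] F [-0.3 -0.3 -0.6] T [0.1  0.02 0.01] w 65.2 q7 1.69
tilt fix deg [-0.04 -0.11  0.  ]
t 42.35 tcp [ 0.6611 -0.0026  0.0958] jig [ 14.  -48.7] psi 99.45 tilt z [-0.0017 -0.001 ] F [-0.3 -0.3 -0.6] T [0.1  0.02 0.01] w 65.2 q7 1.69
total world shift [ 1.2 -1.1  4.2] dpsi -0.2 tool shift now [-1.  -1.3 -4.2]
[0, 0, np.float64(0.15), -0.001, -0.001, -0.004]
```

{"op": "send_rows", "data": {"steps": [[0,0,0,-0.001,-0.001,-0.003,-0.3],[0,0,0,0,0,0,0.3],[0,0,0,0,0,0,1],[0,0,0,0,0,0,1],[0,0,0,0,0,0,1],[0,0,0,0,0,0,1],[0,0,0,0,0,0,1],[0,0,0,0,0,0,1],[0,0,4,0,0,0,1],[0,0,6,0,0,0,1]]}}

```text
time: 43.35
ee_pos: [0.663, -0.0029, 0.1006]
eef_rot: [0.006, 1.0, -0.0, 0.0]
ft_force: [-0.6, 0.2, -1.5]
width: 0.0129
```

{"op": "send_rows", "data": {"steps": [[0,0,7,0,0,0,1],[0,0,7,0,0,0,1],[0,0,7,0,0,0,1],[0,0,7,0,0,0,1],[0,0,7,0,0,0,1],[0,0,7,0,0,0,1],[0,0,7,0,0,0,1],[0,0,7,0,0,0,1],[0,0,7,0,0,0,1],[0,0,6,0,0,0,1]]}}

```text
time: 44.35
ee_pos: [0.6629, -0.0029, 0.0996]
eef_rot: [0.591, 0.807, -0.001, 0.0]
ft_force: [0.1, 0.1, 0.0]
width: 0.0126
```

Run:
```python
from h import *
s,M,p=st();tilt(M)
```

```text
t 44.35 tcp [ 0.6629 -0.0029  0.0996] jig [ 15.8 -49.3] psi 17.54 tilt z [-0.0001 -0.0016] F [0.1 0.1 0. ] T [-0.11  0.03  0.15] w 12.6 q7 0.36
tilt fix deg [-0.03  0.09  0.  ]
```

{"op": "send_rows", "data": {"steps": [[0,0,4,0,0,0,1],[0,0,4,0,0,0,1],[0,0,3,0,0,0,1],[0,0,3,0,0,0,1],[0,0,0,0,0,0,1],[0,0,0,0,0,0,0],[0,0,0,0,0,0,-0.5],[0,0,0,0,0,0,-0.5],[0,0,0,0,0,0,-0.5],[0,0,0,0,0,-0.008,-0.5]]}}

```text
time: 45.35
ee_pos: [0.6622, -0.0033, 0.1068]
eef_rot: [0.687, 0.727, -0.002, 0.001]
ft_force: [-0.3, 0.2, 0.0]
width: 0.048
```

{"op": "send_rows", "data": {"steps": [[0,0,0,0,0,-0.013,-0.5],[0,0,0,0,0,-0.014,-0.5],[0,0,0,0,0,-0.014,-0.5],[0,0,0,0,0,-0.014,-0.5],[0,0,0,0,-0.01,-0.014,-0.5],[0,0,0,0,-0.02,-0.01,-0.5],[0,0,0,0,-0.03,0,-0.5],[0,0,0,0,-0.03,0,-0.5],[0,0,0,0,-0.03,0,-0.5],[0,0,0,0,-0.02,0,-0.5]]}}

```text
time: 46.35
ee_pos: [0.5223, -0.0117, 0.2009]
eef_rot: [0.687, 0.727, 0.002, 0.005]
ft_force: [0.0, -0.1, 0.5]
width: 0.0653
```

Run:
```python
from h import *
s,M,p=st()
P,d=shot("scene",(320,180,420,260),"s18",8); np.save("s18.npy",d)
P,d=shot("top",(265,120,345,210),"t18",6)
```

```text
t 46.35 tcp [ 0.5223 -0.0117  0.2009] jig [-124.3  -34.2] psi 3.26 tilt z [ 0.0099 -0.0035] F [ 0.  -0.1  0.5] T [-0.06  0.03 -0.02] w 65.3 q7 0.03
```

View pics/s18.png

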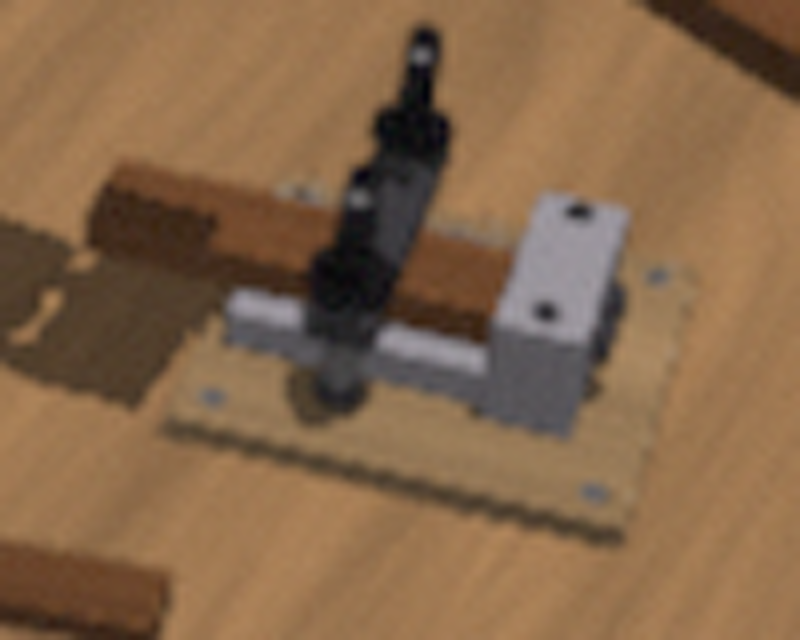

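View pics/t18.png

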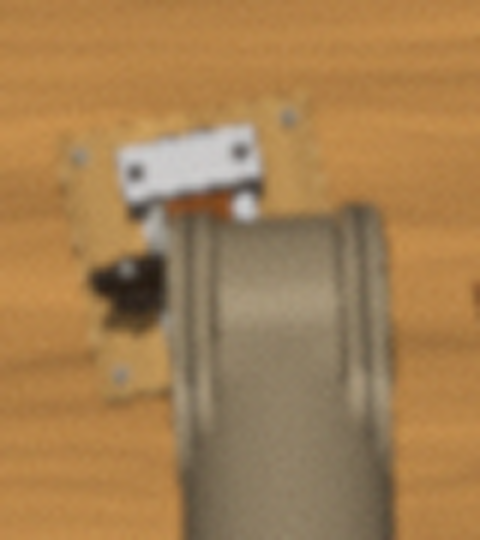

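{"op": "send_rows", "data": {"steps": [[0,0,0,0.01,0,-0.005,-0.5],[0,0,0,0.02,0,-0.005,-0.5],[0,0,0,0.03,0,-0.005,-0.5],[0,0,0,0.03,0,0,-0.5],[0,0,0,0.03,0,0,-0.5],[0,0,0,0.03,0,0,-0.5],[0,0,0,0.03,0,0,-0.5],[0,0,0,0.02,0,0,-0.5],[0,0,0,0.01,0,0,-0.5],[0,0,0,0,0,0,-0.5]]}}

```text
time: 47.45
ee_pos: [0.5157, 0.2145, 0.2254]
eef_rot: [0.687, 0.727, 0.007, 0.006]
ft_force: [-0.6, -0.1, 0.0]
width: 0.0651
```

Run:
```python
from h import *
s,M,p=st()
q=J; c,sn=np.cos(q[2]),np.sin(q[2])
acc={1:[],-1:[]}
for n,box in (("top",(265,120,345,210)),("scene",(320,170,420,250))):
  for k in range(2):
    P,d=shot(n,box,f"{n}19",6)
    L=(cloud(d,n).reshape(-1,3)-[q[0],q[1],0])@np.array([[c,-sn,0],[sn,c,0],[0,0,1]])*1000
    for sg in (1,-1):
      b=L[(abs(L[:,0]-15)<35)&(abs(L[:,1]-sg*50)<35)&(L[:,2]>95)&(L[:,2]<125)]
      v=np.linalg.svd(b[:,:2]-b[:,:2].mean(0))[2][0]; print(n,"knob",sg,len(b),np.degrees(np.arctan2(v[1],v[0]))%180, "ctr",b.mean(0).round(1), "ext",np.ptp(b@np.r_[v,0]).round(1))
    b=L[(L[:,0]>-110)&(L[:,0]<-40)&(abs(L[:,1])<40)&(L[:,2]>40)&(L[:,2]<56)]
    print(" rail",np.percentile(b,[2,50,98],axis=0).round(1).tolist())
```

```text
t 47.45 tcp [0.5157 0.2145 0.2254] jig [-92.5 189.9] psi 3.26 tilt z [0.0192 0.0014] F [-0.6 -0.1  0. ] T [-0.14  0.08 -0.01] w 65.1 q7 -0.39
top knob 1 53 99.02271445667361 ctr [ 17.2  49.8 107.8] ext 48.4
top knob -1 54 96.3095089397327 ctr [ 17.4 -50.4 105.6] ext 48.9
 rail [[-96.1, -20.9, 41.8], [-69.0, 0.9, 48.5], [-41.5, 21.0, 54.8]]
top knob 1 53 97.98067640741644 ctr [ 17.4  49.1 107.2] ext 47.1
top knob -1 51 96.43858970959799 ctr [ 17.6 -50.6 106.6] ext 48.6
 rail [[-96.3, -20.7, 41.0], [-69.9, -0.2, 47.8], [-40.7, 21.1, 55.1]]
scene knob 1 49 94.94580300666709 ctr [ 15.2  41.3 105.5] ext 46.2
scene knob -1 56 97.3195197771065 ctr [ 14.9 -58.2 104.6] ext 47.9
 rail [[-99.8, -26.0, 40.5], [-71.3, -6.2, 46.9], [-41.4, 20.1, 49.7]]
scene knob 1 47 95.27672070900864 ctr [ 15.1  42.1 105.5] ext 48.6
scene knob -1 57 97.17931261050359 ctr [ 14.9 -56.8 104.4] ext 52.6
 rail [[-99.5, -26.2, 41.1], [-71.0, -6.3, 46.9], [-41.8, 18.8, 50.1]]
```

View pics/top19.png

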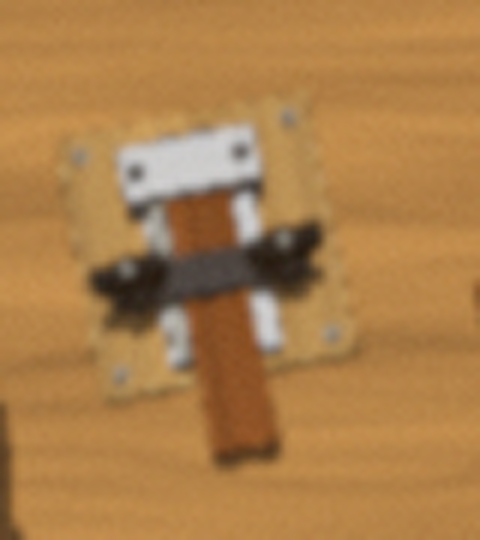

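View pics/scene19.png

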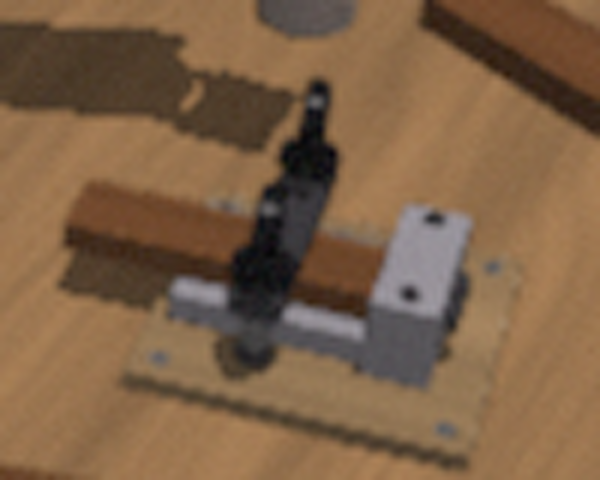

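```bash
python3 -c "
from bench import *
print(close_job())"
```

```text
the job is handed in; nothing more can be done
None
```

The rail is turned end for end, pushed home and clamped again, and the job was handed in at about 48 s of the 72 s allowed. No verdict is reported, so the result below rests on my own checks.

**What I did:**
- Opened both wing knobs to their stops and drew the rail out.
- Turned it a quarter and set it down on the bench, dropping it the last 8–9 mm. I regripped it at the drilled end and turned it another quarter.
- Slid the blank end under the bar until it met the guide block (about 8 N), then pressed the rail to the side fence.
- Turned both knobs clockwise until they reached their tight stops and moved the arm clear.

**Last checks (camera images):**
- **Knobs:** the wings read 95–99° to the jig's x axis; the tight stop is at about 97°. The individual readings scatter by about 2°.
- **Rail:** its top and near end lie where they did when it was clamped at the start, to the few millimetres the depth images can resolve. The hand position while the rail was held at the fence matched the starting grip to about 0.1 mm across the jig.
- **Arm:** it was clear of everything at hand-in, with no contact force.
- **Other items:** I never moved near the hammer, screw jar, dowel tub or try square, but I did not measure them again at the end.

One move went wrong: during insertion I first moved about 60 mm the wrong way, back toward the robot. Nothing was touched, and I corrected it on the next move. No check failed or disagreed beyond measurement noise.

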